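# Hang the specimen pail on the keeper hook of the drip stand

## Robot

A 6-joint arm with a two-finger parallel gripper is mounted at the origin on the work surface. World frame = base frame: x ahead of the robot, y to its left, z up, the work surface at z = 0. Lengths are in mm, angles in rad, forces in N, time in s.
With the tool pointing down it reaches from about 300 to 775 mm from the base axis. Payload 14.6 kg.
Tool frame: the origin (TCP) lies midway between the tips of the shut fingers; the grasp point (between the pads) lies 19 mm behind it; z points along the fingers, y is the direction in which the jaws open and shut (so a half turn about z gives the same grasp; the last joint's range is limited). The gripper opens to 94 mm and grips with 3 to 60 N. Pads are 16 mm wide; open, the fingers measure 119 mm over their backs; the gripper's body (75 mm by 177 mm) begins 78 mm behind the grasp point.
Start: joints at [-0.067, 0.3, 1.521, -0, 1.321, -0.067], TCP at [549.99, -0.002, 205.446] pointing down, gripper open.
Joint ranges: [-3.03, 3.03], [-0.79, 2.21], [0.23, 2.52], [-1.04, 4.18], [0, 3.07], [-2.55, 2.55]. Speed limits (rad/s): [2.22, 2.22, 2.57, 3.14, 3.14, 3.14].

## Interface

Orientations are given as [roll, pitch, yaw] about the fixed x, y, z axes, in that order (R = Rz(yaw) Ry(pitch) Rx(roll)).
In Python, from cell import manip gives the robot as it stands.
- The arm moves only by the tool play_rows, never from a script. Its argument "commands" is a list of rows, each an object of numbers: "x", "y", "z": the shift along the tool's x, y, z in m; "wx", "wy", "wz": the turn, a rotation vector about the tool's x, y, z in degrees; "grip": the opening, from 0 (shut) to 1 (fully open). In form: [{"x": .., "y": .., "z": .., "wx": .., "wy": .., "wz": .., "grip": ..}, ...]. A call has 1 to 20 rows; each row shifts and turns the commanded pose from where the row before left it, along the tool's axes as they then stand; what a row does not reach is not made up. A row lasts 1/8 s, in which the tool goes at most 62.5 mm and 10.7 degrees, less where a joint would pass 70% of its speed; a pose out of reach is approached as far as the arm can. A call is refused whole if a number of a shift passes 0.0625 or a number of a turn 10.7, either way. A call with a gripper value outside its range is refused whole. The fingers move at their own pace and stop on an object; "squeeze" is the grip in N (left out, the last holds). Time passes only in rows, so rows that do not move let the fingers close. It gives the time, the measured TCP pose, the force and the opening at its end, in the units of the state.
- manip.read_state(): the state, without advancing time (a new reading comes with each control period).
- manip.camera(name): name is "scene" or "side" or "wrist"; returns (picture, depth): 384x512x3 uint8, red, green, blue; 384x512 float32, mm along the optical axis (not along the pixel's ray), 0 where there is no reading.
- manip.camera_info(name): a dict with "intrinsics" (3x3 intrinsics, pixels), "camera_from_world" (4x4, takes a point from world to camera coordinates); the wrist camera has in their place "tool_from_camera" (4x4, takes a point from camera to tool coordinates, whose origin is the TCP and whose axes are the flange's). Camera axes: x right, y up, looking along -z (the intrinsics and any distortion apply to the point x, -y, -z); pixel columns grow to the right and rows downward; lengths in mm; the calibration is good to about 2 mm. A picture is of the moment at which its call begins: read the wrist's pose just before it. camera_info takes no time and is no camera call.
- manip.sign_off(): hands the job in, once; it reports no verdict.
The state is a dict: "clock": time; "joints": joint angles; "qd": joint speeds; "effort": joint torques, N m; "eef_pos": TCP position; "eef_rot": TCP orientation; "wrist_force": force on the tool from outside, world axes, zero at the start; "moment": the same for the moment, N m; "finger_gap": finger opening in mm.
Only numpy, scipy, OpenCV 4.12 (cv2) and the standard library are available. Lean on these libraries where they do the work, as an engineer would, in place of code of your own. Each camera call takes 0.05 s, during which the arm holds its last target.

## Task

Hang the steel pail of rinsed specimens on the drip stand to drain. With the pail still standing on the bench swing its flat-lying bail upright, then lift it and press the hanging kink of the bail down past the sprung keeper into the hook, settling it gently into the bottom of the hook before letting go, so that the keeper snaps shut above it and the pail hangs straight and still. Never put more than 15 N on the stand or jolt it, keep both specimens in the pail and leave the other things on the bench where they are.

Things in the scene. Friction and masses are not known exactly. Their poses are not given: they have to be found in the camera images.
- pail: loose perforated steel pail, outer radius 50 mm at the rim, 42 mm at the foot, 65 mm high. With its bail 0.31 kg (varies by 13 percent), plus two specimens of 40 g inside. Origin: centre of the underside, z up. The bail turns about the line through (0, 0, 58 mm) along the pail's y axis. Yaw within 0.5 rad of the world's at the start
- bail (a joint): swing of the bail: 0 = flat towards the pail's -x, resting level on stops 58 mm above the bench; 1.57 = upright; up to 3.0 = folded to +x. Turns easily, falls back when let go; gripped hard the wire cannot turn in the fingers and tips the pail. Round steel wire 5 mm thick: two side arms 110 mm long at y = +-58 mm and a top span along the pail's y, 110 mm from the turning line, with a raised hanging kink in its middle
- bail_top (a point): centre of the wire at the middle of the bail's hanging kink, 122 mm from the turning line. The kink is a blunt upturned V whose 45 degree flanks reach the span 15 mm to either side of the middle; it nests over the hook's bar. Axes: the pail's own when the bail is flat; they turn with the bail
- bail_span (a point): centre of the wire midway along the straight piece of the span on the pail's +y side: 33 mm beside the kink's middle, 110 mm from the turning line. The straight piece runs from 15 to 50 mm beside the middle and can be pinched there; the -y side is the same, mirrored
- stand: fixed drip stand. Origin: on the bench, straight below the bottom of the hook; its x axis points from the hook to the column, within 0.25 rad of the world's x. Base plate x = -85 to 190 mm, 140 mm wide, with a drip tray whose rim is 30 mm high; column 32 x 40 mm at x = 155 mm, 370 mm high. A block clamped on the column holds the arm and hook out towards -x
- hook_axis (a point): a point of the stand 235 mm above its origin, on the hook's centre line. The arm is clamped at a new height each time and this is NOT measured: the seat (upper face of the bar in the hook's bottom) lies 0 to 20 mm above this point. From the seat up: bar underside -10, keeper 38, nose top 53, arm axis 54 mm; a seated wire's centre is 3 mm above the seat at stand x about 0
- hook_entry (a point): a point 60 mm before hook_axis (stand x = -60 mm), same height. Level arm and upward-open hook are one round 10 mm bar in the stand's x-z plane. The bail, span along the stand's y, enters from here along the stand's +x over the nose, which passes through the bail's window. Mouth clear from x = -14.5 mm (nose, flaring out to -31 mm at its top) to +13.5 mm (shank)
- keeper (a joint): sprung wire keeper across the hook's mouth, 31 mm long, hinged at the shank, free end inside the nose: 0 = shut, grows as the free end is pressed down, to 1.2 rad. The pail's weight opens it only partly. A wire going straight down at stand x = -10 to -5 mm needs about 1 N at first and 6 to 9 N (pail's weight included) some 20 mm lower, then passes; nearer the shank it is far stiffer
- specimen_a: mounted specimen, black disc 30 mm across, 18 mm high, loose in the pail; origin under its centre
- specimen_b: a second one of the same kind in the pail
- bottle_a: amber bottle 44 mm across, 88 mm high, between pail and stand; leave alone; origin under its centre
- bottle_b: amber bottle 50 mm across, 100 mm high, at the right; leave alone
- beaker: glass beaker 66 mm across, 85 mm high, at the left; leave alone
- tweezers: steel tweezers 120 mm long lying on a paper wiper in the middle; leave alone
- marker: marker pen 138 mm long lying at the right; leave alone
- mouse: black computer mouse 105 x 60 x 31 mm at the left; leave alone

How it is judged (in metres and radians):
On the way, in this order (a step that is already met when the one before it is completed fails the run):
1. the bail is swung upright (within 15 degrees) while the pail stands on the bench (value of joint bail between 1.31 and 1.83 rad and height (world z) of pail below 0.008 m and angle between pail's own z axis and vertical below 0.15 rad), for 0.1 s.
2. the bail, above the hook, is pressing the keeper open (over 0.4 rad) (value of joint keeper above 0.4 rad and horizontal distance between bail_top and stand below 0.03 m and height (world z) of pail above 0.05 m), for 0.02 s.
At the end, for the whole second after the job is handed in: the pail hangs by its bail kink in the hook (kink within 12 mm of the hook centre line, pail 45 to 90 mm above the bench, within 0.15 rad of upright), keeper shut (below 0.07 rad), pail still (under 0.05 m/s, 0.4 rad/s), both specimens in it, robot let go (horizontal distance between bail_top and stand below 0.012 m and height (world z) of pail between 0.045 and 0.09 m and value of joint keeper below 0.07 rad and angle between pail's own z axis and vertical below 0.15 rad and linear speed of pail below 0.05 m/s and angular speed of pail below 0.4 rad/s and distance between each of specimen_a, specimen_b and pail below 0.075 m); the robot touches nothing.
It fails at once if the drip stand (base, arm, hook or keeper) takes more than 15 N, by a push, a knock or the pail dropping onto the hook (contact force between stand and anything else above 15 N).
It fails at once if a specimen leaves the pail (distance between any of specimen_a, specimen_b and pail above 0.075 m).
It fails at once if the pail moves faster than 0.3 m/s while its kink is within 20 mm of the hook's centre line (dropped or flung in, not settled) (linear speed of pail above 0.3 m/s and horizontal distance between bail_top and stand below 0.02 m).
It fails at once if a bystander (bottles, beaker, tweezers, marker, mouse) is moved more than 30 mm (distance of any of bottle_a, bottle_b, beaker, tweezers, marker, mouse from where it was at the start of the episode above 0.03 m).
It also fails if it takes over 72 s, if anything falls off the work surface, if the arm or the gripper's body presses on something with over 40 N, if the wrist force passes 120 N, or if a joint passes its speed limit or range.

## Working session

There is one attempt and no reset: what is moved stays moved. The work goes in short steps, Python scripts to look and compute and a tool call to move; the robot and the scene stay as the last step left them, time stands still between calls to the robot, and variables do not carry over. Pictures are saved under pics/ and viewed, and the job is handed in when it is done.

Besides the shell and the picture viewer there is one more tool, called after "Emit:" as name([rows], argument=value, ...), one row to a line, values as JSON. play_rows: Moves the arm, as the interface text tells. Its arguments: {"type":"object","properties":{"commands":{"type":"array"},"squeeze":{"type":"number"}},"required":["commands"]}

```bash
ls; mkdir -p pics; cat > h.py <<'E'
import numpy as np,cv2
from cell import manip
def grab(n,tag):
    st=manip.read_state()
    p,d=manip.camera(n); i=manip.camera_info(n)
    np.savez(f'{tag}.npz',p=p,d=d,K=i['intrinsics'],T=np.array(i.get('camera_from_world',i.get('tool_from_camera'))),pos=st['eef_pos'],rot=st['eef_rot'],n=n)
    cv2.imwrite(f'pics/{tag}.png',p[:,:,::-1]); return p,d,i
def W(tag):
    z=np.load(f'{tag}.npz'); d=z['d'];K=z['K'];T=z['T']
    v,u=np.mgrid[0:384,0:512]
    x=(u-K[0,2])/K[0,0]*d; y=-(v-K[1,2])/K[1,1]*d
    P=np.stack([x,y,-d,np.ones_like(d)],-1)
    if str(z['n'])=='wrist':
        from scipy.spatial.transform import Rotation as R
        A=np.eye(4);A[:3,:3]=R.from_euler('xyz',z['rot']).as_matrix();A[:3,3]=z['pos'];M=A@T
    else: M=np.linalg.inv(T)
    w=(P@M.T)[...,:3]; w[d<=0]=np.nan
    return w,z['p']
E
python3 - <<'E'
from h import *
print(manip.read_state())
for n in('scene','side','wrist'):
    p,d,i=grab(n,n+'0'); print(n,i)
E
```

```text
pics
{'clock': 0.0, 'joints': array([-6.66267251e-02,  3.00478550e-01,  1.52158810e+00, -2.37600737e-05,
        1.32072211e+00, -6.66036778e-02]), 'qd': array([ 0.00105968, -0.00058185, -0.00045356,  0.00140585, -0.00110008,
        0.0005959 ]), 'effort': array([-1.53750298e-03, -5.31805658e+01, -3.52735734e+01,  7.07558286e-02,
        2.43994006e-02, -4.79655944e-05]), 'eef_pos': array([ 5.49727369e+02, -5.68491065e-03,  2.04879283e+02]), 'eef_rot': array([-3.14039767e+00, -5.66433479e-05,  1.57077914e+00]), 'wrist_force': array([-0.08036253, -0.0160662 ,  0.14564605]), 'moment': array([-0.04360678, -0.01170242,  0.04915212]), 'finger_gap': 94.04241671197607}
scene {'intrinsics': array([[362.73817758,   0.        , 260.4159952 ],
       [  0.        , 362.73817758, 189.26676679],
       [  0.        ,   0.        ,   1.        ]]), 'camera_from_world': array([[-8.66770548e-01,  4.98611840e-01,  9.74940715e-03,
         5.12748456e+02],
       [-4.25176312e-01, -7.49047314e-01,  5.08087813e-01,
         1.58618614e+02],
       [ 2.60641366e-01,  4.36250335e-01,  8.61250094e-01,
  
[... 486 characters left out ...]
2.84394201e-01, -6.32569406e-01,  7.20399810e-01,
        -9.80634634e+02],
       [ 0.00000000e+00,  0.00000000e+00,  0.00000000e+00,
         1.00000000e+00]])}
wrist {'intrinsics': array([[307.98549764,   0.        , 257.54128968],
       [  0.        , 307.98549764, 190.62537109],
       [  0.        ,   0.        ,   1.        ]]), 'tool_from_camera': array([[-8.32556625e-04,  9.68670096e-01,  2.48349656e-01,
         7.13589471e+01],
       [ 9.99999589e-01,  8.95947323e-04, -1.42223255e-04,
        -4.44154304e-01],
       [-3.60275624e-04,  2.48349435e-01, -9.68670444e-01,
        -1.78606645e+02],
       [ 0.00000000e+00,  0.00000000e+00,  0.00000000e+00,
         1.00000000e+00]])}
```

View pics/scene0.png

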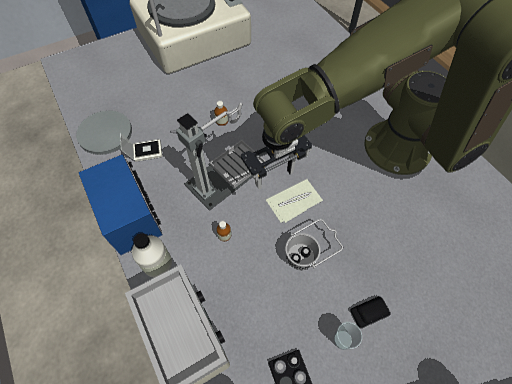

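View pics/side0.png

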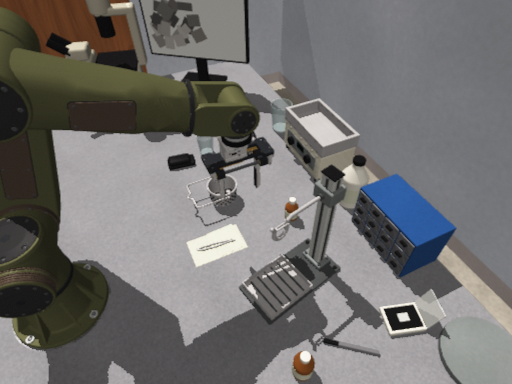

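View pics/wrist0.png

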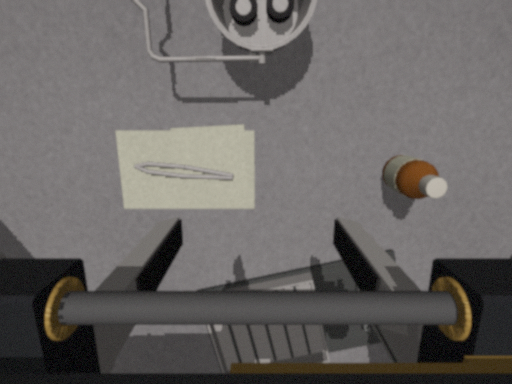

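The scene view shows the pail at (302,248) with its bail lying to image right (towards the robot), the tweezers at (295,200), bottle_a at (224,230), and the stand column at (195,165) with the hook at (235,113). In the side view the hook is at (280,225). Next I'll measure these points.

```bash
python3 - <<'E'
from h import *
for tag,boxes in(('scene0',dict(pail=(265,345,215,275),stand=(165,260,95,215),bottle=(210,240,215,245))),('side0',dict(pail=(180,245,165,215),stand=(235,345,160,320),hook=(262,330,185,245)))):
    w,p=W(tag)
    for k,(a,b,c,e) in boxes.items():
        q=w[c:e,a:b].reshape(-1,3); q=q[~np.isnan(q[:,0])]
        print(tag,k)
        for lo,hi in((10,30),(30,50),(50,63),(63,75),(75,110),(110,200),(200,230),(230,260),(260,280),(280,300),(300,330),(330,400)):
            m=q[(q[:,2]>lo)&(q[:,2]<hi)]
            if len(m)>4: print(lo,hi,len(m),np.percentile(m,[2,50,98],axis=0).round(0).tolist())
for tag,(a,b,c,e) in(('scene0',(265,345,210,275)),('scene0',(165,260,95,215)),('side0',(180,245,165,215)),('side0',(235,345,160,320))):
    z=np.load(tag+'.npz')['p'][c:e,a:b,::-1]
    s=min(800/(b-a),600/(e-c)); cv2.imwrite(f'pics/{tag}_{a}.png',cv2.resize(z,None,fx=s,fy=s,interpolation=cv2.INTER_CUBIC))
E
```

```text
scene0 pail
10 30 288 [[508.0, 138.0, 11.0], [543.0, 180.0, 22.0], [596.0, 222.0, 29.0]]
30 50 146 [[506.0, 136.0, 30.0], [536.0, 167.0, 40.0], [600.0, 229.0, 49.0]]
50 63 286 [[433.0, 121.0, 51.0], [509.0, 176.0, 59.0], [589.0, 242.0, 63.0]]
63 75 189 [[445.0, 128.0, 63.0], [544.0, 181.0, 65.0], [602.0, 237.0, 69.0]]
scene0 stand
10 30 1604 [[499.0, -413.0, 10.0], [607.0, -207.0, 14.0], [742.0, -122.0, 29.0]]
30 50 134 [[494.0, -434.0, 30.0], [603.0, -234.0, 33.0], [729.0, -140.0, 49.0]]
50 63 46 [[503.0, -438.0, 50.0], [703.0, -171.0, 56.0], [730.0, -159.0, 63.0]]
63 75 72 [[495.0, -446.0, 64.0], [534.0, -419.0, 70.0], [729.0, -159.0, 75.0]]
75 110 144 [[505.0, -443.0, 76.0], [698.0, -183.0, 93.0], [730.0, -158.0, 109.0]]
110 200 238 [[694.0, -193.0, 113.0], [717.0, -163.0, 159.0], [731.0, -158.0, 199.0]]
200 230 99 [[604.0, -189.0, 201.0], [714.0, -162.0, 217.0], [730.0, 10.0, 230.0]]
230 260 121 [[546.0, -220.0, 230.0], [698.0, -169.0, 247.0], [730.0, 10.0, 259.0]]
260 280 44 [[540.0, -220.0, 260.0], [581.0, -208.0, 267.0], [723.0, -105.0, 279.0]]
280 300 155 [[538.0, -223.0, 282
[... 2655 characters left out ...]
0, 67.0], [740.0, 10.0, 72.0]]
75 110 91 [[694.0, -202.0, 76.0], [720.0, -169.0, 90.0], [735.0, 6.0, 109.0]]
110 200 348 [[694.0, -204.0, 112.0], [700.0, -194.0, 155.0], [727.0, -168.0, 199.0]]
200 230 116 [[694.0, -205.0, 201.0], [700.0, -192.0, 215.0], [714.0, -168.0, 229.0]]
230 260 156 [[550.0, -224.0, 231.0], [696.0, -200.0, 250.0], [708.0, -169.0, 259.0]]
260 280 92 [[539.0, -227.0, 260.0], [580.0, -214.0, 267.0], [702.0, -173.0, 278.0]]
280 300 155 [[539.0, -227.0, 282.0], [577.0, -215.0, 290.0], [694.0, -164.0, 299.0]]
300 330 371 [[537.0, -224.0, 301.0], [679.0, -198.0, 309.0], [698.0, -165.0, 328.0]]
330 400 8 [[698.0, -194.0, 331.0], [699.0, -190.0, 334.0], [700.0, -185.0, 339.0]]
```

View pics/scene0_265.png

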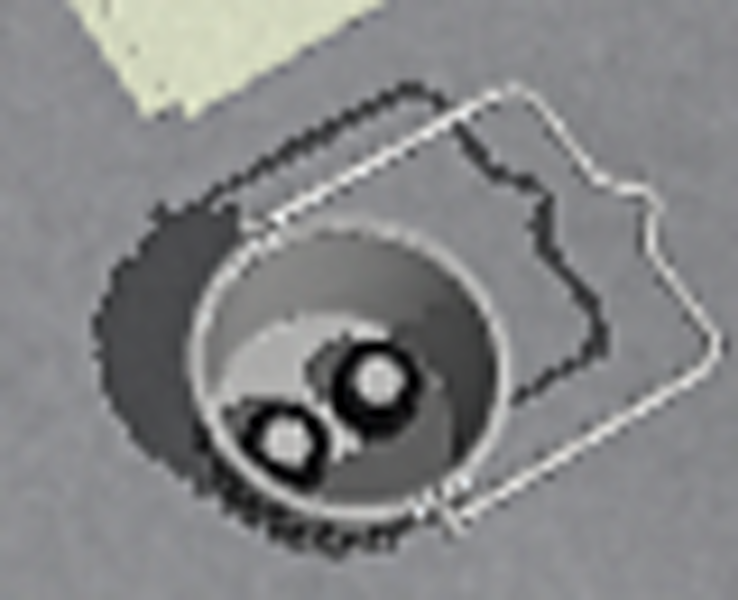

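View pics/side0_235.png

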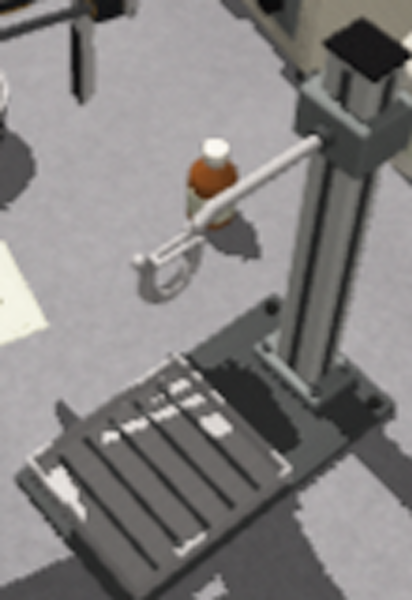

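```bash
python3 - <<'E'
from h import *
from scipy.optimize import least_squares
for tag,(a,b,c,e) in(('scene0',(265,350,205,280)),('side0',(170,250,160,215))):
    w,p=W(tag); q=w[c:e,a:b].reshape(-1,3)
    q=q[(q[:,2]>45)&(q[:,2]<75)&(q[:,1]>100)&(q[:,1]<260)&(q[:,0]<640)&(q[:,0]>420)]
    b=q[(q[:,0]<495)]
    # top-down plot
    im=np.zeros((600,800,3),np.uint8)
    for x,y,z in q: cv2.circle(im,(int((x-410)*3.5),int((260-y)*3.5)),2,(0,int(255*(z-45)/30),255),-1)
    cv2.imwrite(f'pics/top_{tag}.png',im)
    print(tag,len(b),np.percentile(b,[2,25,50,75,98],axis=0).round(1).tolist())
    # column/arm
    w,p=W(tag); q=w.reshape(-1,3); 
    q=q[(q[:,2]>225)&(q[:,2]<375)&(q[:,1]>-260)&(q[:,1]<-140)&(q[:,0]>520)&(q[:,0]<760)]
    im=np.zeros((600,800,3),np.uint8)
    for x,y,z in q: cv2.circle(im,(int((x-520)*3.3),int((-140-y)*3.3)),2,(255-int(255*(z-225)/150),int(255*(z-225)/150),255),-1)
    cv2.imwrite(f'pics/topst_{tag}.png',im)
    for lo,hi in((225,235),(235,245),(245,255),(255,262),(262,270),(270,280),(280,290),(290,300),(300,310)):
        m=q[(q[:,2]>lo)&(q[:,2]<hi)&(q[:,0]<650)]
        if len(m): print(lo,len(m),np.percentile(m,[0,50,100],axis=0).round(0).tolist())
E
```

```text
scene0 118 [[430.4, 120.4, 55.4], [441.4, 132.3, 58.5], [444.0, 183.9, 59.8], [464.7, 231.0, 61.4], [491.6, 240.8, 64.2]]
245 24 [[548.0, -220.0, 247.0], [560.0, -215.0, 250.0], [574.0, -210.0, 254.0]]
255 14 [[540.0, -221.0, 256.0], [550.0, -216.0, 258.0], [579.0, -208.0, 261.0]]
262 14 [[540.0, -220.0, 262.0], [576.0, -213.0, 266.0], [583.0, -207.0, 270.0]]
270 12 [[540.0, -219.0, 270.0], [547.0, -215.0, 275.0], [583.0, -208.0, 278.0]]
280 30 [[539.0, -223.0, 280.0], [559.0, -216.0, 288.0], [584.0, -205.0, 290.0]]
290 31 [[531.0, -225.0, 290.0], [558.0, -216.0, 294.0], [584.0, -204.0, 300.0]]
300 81 [[534.0, -227.0, 300.0], [612.0, -202.0, 307.0], [650.0, -192.0, 310.0]]
side0 85 [[432.6, 118.6, 57.2], [443.4, 123.9, 59.2], [447.1, 167.8, 61.0], [470.8, 221.3, 62.0], [493.4, 239.5, 64.6]]
235 1 [[562.0, -222.0, 245.0], [562.0, -222.0, 245.0], [562.0, -222.0, 245.0]]
245 35 [[546.0, -225.0, 245.0], [565.0, -219.0, 252.0], [575.0, -212.0, 255.0]]
255 20 [[539.0, -226.0, 255.0], [572.0, -218.0, 259.0], [583.0, -213.0, 262.0]]
262 21 [[538.0, -227.0, 263.0], [574.0, -218.0, 266.0], [583.0, -211.0, 269.0]]
270 23 [[538.0, -227.0, 270.0], [546.0, -221.0, 275.0], [582.0, -214.0, 279.0]]
280 50 [[539.0, -228.0, 281.0], [557.0, -220.0, 288.0], [585.0, -209.0, 290.0]]
290 51 [[534.0, -228.0, 290.0], [573.0, -217.0, 292.0], [587.0, -206.0, 299.0]]
300 125 [[532.0, -228.0, 300.0], [607.0, -208.0, 306.0], [649.0, -193.0, 310.0]]
```

The scene crop shows the pail upright with both specimens in it and the bail flat towards the robot. The side crop shows the hook and keeper at crop (165,265). The scene is in agreement with the description.

```bash
cd pics; python3 -c "
import cv2,numpy as np
a=[cv2.resize(cv2.imread(f),(400,300)) for f in('top_scene0.png','top_side0.png','topst_scene0.png','topst_side0.png')]
cv2.imwrite('m.png',np.vstack([np.hstack(a[:2]),np.hstack(a[2:])]))"
```

```text
(no output)
```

View pics/m.png

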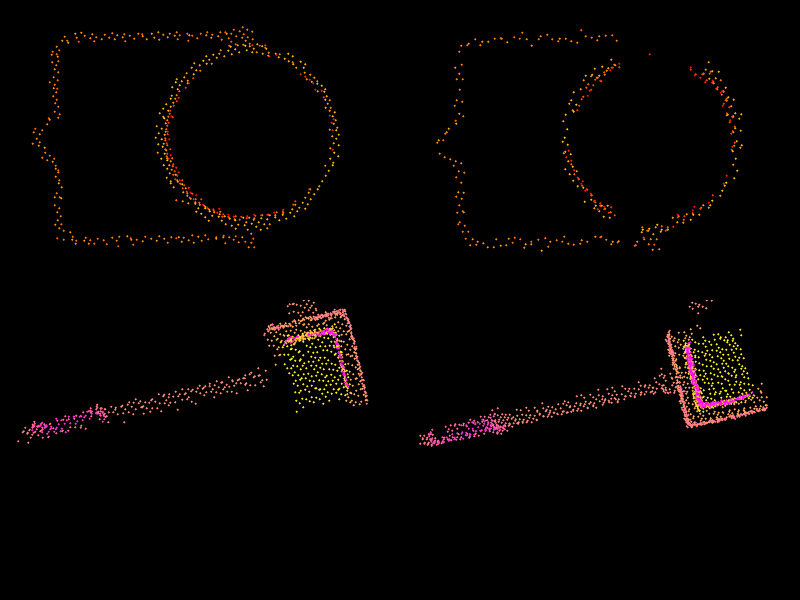

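The bail outline, pail rim and stand arm all show up clearly in the top-down plots. I'll fit models to them.

```bash
cat > fit.py <<'E'
from h import *
from scipy.optimize import least_squares
def seg(p,a,b):
    t=np.clip(((p-a)@(b-a))/((b-a)@(b-a)),0,1); return np.linalg.norm(p-a-t[:,None]*(b-a),axis=1)
V=np.array([[0,58],[-110,58],[-110,15],[-122,0],[-110,-15],[-110,-58],[0,-58]],float)  # y sign symmetric
for tag,(a,b,c,e) in(('scene0',(265,350,205,280)),('side0',(170,250,160,215))):
    w,p=W(tag); q=w[c:e,a:b].reshape(-1,3)
    q=q[(q[:,2]>50)&(q[:,2]<75)&(q[:,1]>100)&(q[:,1]<260)&(q[:,0]<640)&(q[:,0]>420)]
    def f(s):
        th=s[2];R=np.array([[np.cos(th),-np.sin(th)],[np.sin(th),np.cos(th)]])
        l=(q[:,:2]-s[:2])@R
        d=np.min([seg(l,V[i],V[i+1]) for i in range(6)],axis=0)
        return np.minimum(d,np.abs(np.hypot(*l.T)-49))
    r=least_squares(f,[555,181,0],loss='soft_l1',f_scale=2)
    print(tag,'pail',r.x.round(3),np.median(np.abs(r.fun)))
    q=w.reshape(-1,3); q=q[(q[:,2]>225)&(q[:,2]<375)&(q[:,1]>-260)&(q[:,1]<-140)&(q[:,0]>520)&(q[:,0]<760)]
    m=q[(q[:,2]>240)&(q[:,2]<318)&(q[:,0]<672)]
    k=np.polyfit(m[:,0],m[:,1],1); th=np.arctan(k[0]); print('stand yaw',th,'y at 561',np.polyval(k,561))
    u=np.array([np.cos(th),np.sin(th)]); o=np.array([561,np.polyval(k,561)])
    s=(m[:,:2]-o)@u
    im=np.zeros((500,800,3),np.uint8)
    for a,z in zip(s,m[:,2]): cv2.circle(im,(int((a+40)*5),int((320-z)*5)),2,(255,255,255),-1)
    for z in range(230,320,10): cv2.line(im,(0,(320-z)*5),(800,(320-z)*5),(90,0,0) if z%50 else (0,0,255),1)
    for x in range(-40,120,10): cv2.line(im,((x+40)*5,0),((x+40)*5,500),(90,0,0) if x else (0,0,255),1)
    cv2.imwrite(f'pics/prof_{tag}.png',im)
    t=q[(q[:,2]>340)]; print('column top',((t[:,:2]-o)@u).min(),((t[:,:2]-o)@u).max(),np.median(t,0))
    a=m[(s>40)&(s<100)]; print('arm top z',np.percentile(a[:,2],[2,50,90,98]))
E
python3 fit.py; cd pics; python3 -c "
import cv2,numpy as np
cv2.imwrite('m2.png',np.vstack([cv2.resize(cv2.imread(f)[:450],(533,300)) for f in('prof_scene0.png','prof_side0.png')]))"
```

```text
scene0 pail [5.52655e+02 1.82597e+02 2.20000e-02] 1.3637263763765333
stand yaw 0.22542700465040888 y at 561 -214.07570052876136
column top 136.12400120661357 172.48293806064135 [ 712.94560295 -173.18402458  365.6621344 ]
arm top z [302.1049429  307.57295517 309.86652459 310.94193509]
side0 pail [5.54152e+02 1.79796e+02 9.00000e-03] 1.5179604700740015
stand yaw 0.23141130837790702 y at 561 -219.52601701294805
column top 137.91127216011904 174.8044203286059 [ 706.67812449 -187.92159221  365.34874248]
arm top z [303.1839723  308.02443276 310.11172946 310.81934046]
```

View pics/m2.png

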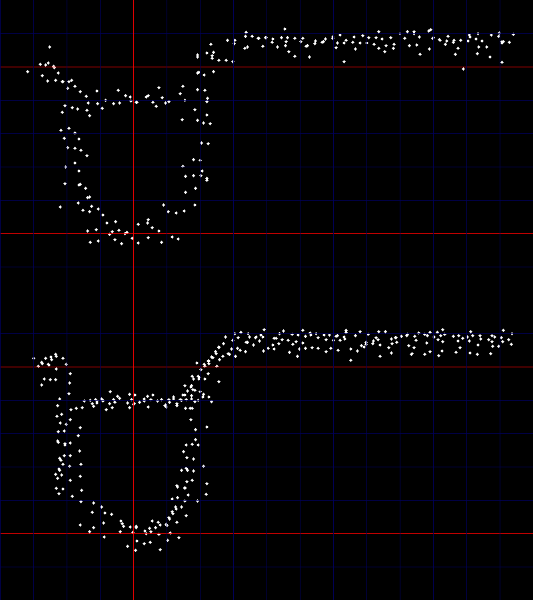

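Measurements: pail at about (553.4, 181.2), yaw about 0.016. Hook origin about (561.5, -216.5), yaw about 0.228, seat z about 251.5 (keeper at 290, arm top at 310.5, both consistent). I'll pinch the -y side of the span, so the wrist camera can see the kink and hook. First I move above it and tilt the tool.

Emit:
play_rows([
  {"x":0.0248,"y":-0.0232,"grip":0.3},
  {"x":0.0248,"y":-0.0232,"grip":0.3},
  {"x":0.0248,"y":-0.0232,"grip":0.3},
  {"x":0.0248,"y":-0.0232,"grip":0.3},
  {"x":0.0248,"y":-0.0232,"grip":0.3},
  {"x":0.0248,"y":-0.0232,"grip":0.3},
  {"wx":-10},
  {"wx":-10},
  {"wx":-10},
  {"wx":-10},
  {"z":0},
])

```text
$.commands[0]: bad value
```

```bash
python3 - <<'E'
from h import *
s=manip.read_state(); print(s['joints'].round(3),s['eef_pos'].round(1),s['eef_rot'].round(4),s['wrist_force'].round(2))
grab('wrist','wrist1')
E
```

```text
[-0.067  0.3    1.521 -0.     1.321 -0.067] [549.8  -0.  205. ] [-3.1407 -0.      1.5708] [0.06 0.92 0.42]
```

View pics/wrist1.png

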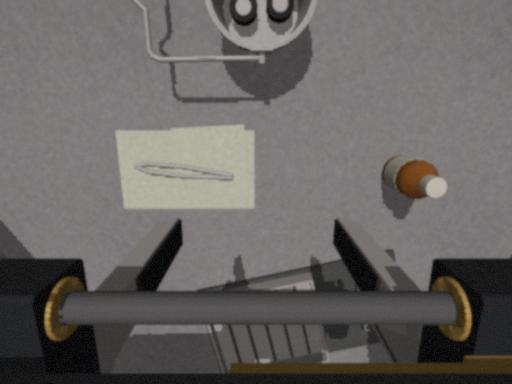

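The call was refused, so each row apparently needs all its keys. The picture is unchanged.

Emit:
play_rows([
  {"x":0.0248,"y":-0.0232,"z":0,"wx":0,"wy":0,"wz":0,"grip":0.3},
  {"x":0.0248,"y":-0.0232,"z":0,"wx":0,"wy":0,"wz":0,"grip":0.3},
  {"x":0.0248,"y":-0.0232,"z":0,"wx":0,"wy":0,"wz":0,"grip":0.3},
  {"x":0.0248,"y":-0.0232,"z":0,"wx":0,"wy":0,"wz":0,"grip":0.3},
  {"x":0.0248,"y":-0.0232,"z":0,"wx":0,"wy":0,"wz":0,"grip":0.3},
  {"x":0.0248,"y":-0.0232,"z":0,"wx":0,"wy":0,"wz":0,"grip":0.3},
  {"x":0,"y":0,"z":0,"wx":-10,"wy":0,"wz":0,"grip":0.3},
  {"x":0,"y":0,"z":0,"wx":-10,"wy":0,"wz":0,"grip":0.3},
  {"x":0,"y":0,"z":0,"wx":-10,"wy":0,"wz":0,"grip":0.3},
  {"x":0,"y":0,"z":0,"wx":-10,"wy":0,"wz":0,"grip":0.3},
  {"x":0,"y":0,"z":0,"wx":0,"wy":0,"wz":0,"grip":0.3},
  {"x":0,"y":0,"z":0,"wx":0,"wy":0,"wz":0,"grip":0.3},
], squeeze=5)

```text
clock: 1.7
eef_pos: [411.3, 149.0, 206.1]
eef_rot: [2.446, -0.0, 1.571]
wrist_force: [1.0, 0.1, 0.0]
finger_gap: 27.8
```

```bash
python3 - <<'E'
from h import *
s=manip.read_state(); print(s['clock'],s['joints'].round(3),s['eef_pos'].round(1),s['eef_rot'].round(4),s['wrist_force'].round(2))
grab('wrist','wrist1')
from scipy.spatial.transform import Rotation as R
print(R.from_euler('xyz',s['eef_rot']).as_matrix().round(3))
w,p=W('wrist1')
q=w.reshape(-1,3); q=q[(q[:,2]>52)&(q[:,2]<64)&(q[:,0]<450)&(q[:,0]>420)&(q[:,1]>110)&(q[:,1]<250)]
im=np.zeros((500,400,3),np.uint8)
for x,y,z in q: cv2.circle(im,(int((x-415)*8),int((255-y)*3.3)),2,(0,255,255),-1)
cv2.imwrite('pics/sp.png',im)
for y in range(110,250,8):
    m=q[(q[:,1]>=y)&(q[:,1]<y+8)]
    if len(m): print(y,len(m),np.median(m,0).round(1))
E
```

```text
1.7 [ 0.429 -0.277  2.257 -0.513  0.574  0.78 ] [411.3 149.  206.1] [ 2.4458e+00 -1.0000e-04  1.5707e+00] [1.02 0.05 0.05]
[[ 0.     0.768  0.641]
 [ 1.    -0.     0.   ]
 [ 0.     0.641 -0.768]]
118 26 [447.2 124.   59.3]
126 37 [442.  130.   59.3]
134 33 [441.8 137.5  59.5]
142 40 [441.4 145.9  59.4]
150 37 [441.5 153.9  59. ]
158 40 [441.1 162.3  59.1]
166 52 [436.2 170.2  59.2]
174 46 [429.8 177.8  59.3]
182 56 [433.4 186.3  59.4]
190 51 [439.9 193.7  59.2]
198 40 [440.6 202.1  59.4]
206 42 [440.8 210.3  58.9]
214 45 [440.5 218.   59.4]
222 45 [440.5 225.6  59.2]
230 59 [444.1 234.   59.2]
238 1 [448.8 238.9  58.6]
```

View pics/wrist1.png

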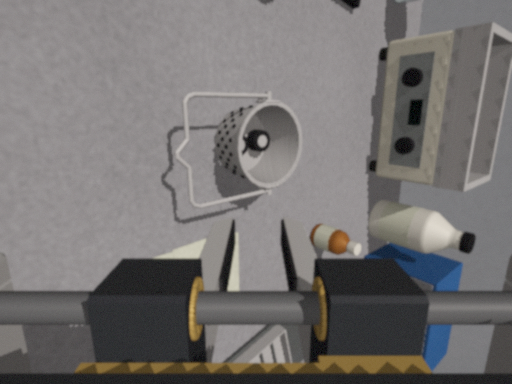

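The tool is at (411, 149, 206), tilted 40°. The wrist picture gives the span at x≈442, z≈58 and the kink middle at y≈179, so it agrees with the other cameras. I'll go down and slide the fingers around the -y span.

Emit:
play_rows([
  {"x":0,"y":-0.0141,"z":0.0169,"wx":0,"wy":0,"wz":0,"grip":0.3},
  {"x":0,"y":-0.0141,"z":0.0169,"wx":0,"wy":0,"wz":0,"grip":0.3},
  {"x":0,"y":-0.0141,"z":0.0169,"wx":0,"wy":0,"wz":0,"grip":0.3},
  {"x":0,"y":-0.0141,"z":0.0169,"wx":0,"wy":0,"wz":0,"grip":0.3},
  {"x":0,"y":-0.0141,"z":0.0169,"wx":0,"wy":0,"wz":0,"grip":0.3},
  {"x":0,"y":0,"z":0.0,"wx":0,"wy":0,"wz":0,"grip":0.3},
  {"x":0,"y":0,"z":0.012,"wx":0,"wy":0,"wz":0,"grip":0.3},
  {"x":0,"y":0,"z":0.012,"wx":0,"wy":0,"wz":0,"grip":0.3},
  {"x":0,"y":0,"z":0.012,"wx":0,"wy":0,"wz":0,"grip":0.3},
  {"x":0,"y":0,"z":0.012,"wx":0,"wy":0,"wz":0,"grip":0.3},
  {"x":0,"y":0,"z":0.013,"wx":0,"wy":0,"wz":0,"grip":0.3},
  {"x":0,"y":0,"z":0,"wx":0,"wy":0,"wz":0,"grip":0.3},
  {"x":0,"y":0,"z":0,"wx":0,"wy":0,"wz":0,"grip":0.3},
], squeeze=5)

```text
clock: 3.38
eef_pos: [451.3, 144.9, 74.5]
eef_rot: [2.483, -0.007, 1.577]
wrist_force: [-0.2, 0.3, 0.3]
finger_gap: 28.0
```

```bash
python3 - <<'E'
from h import *
s=manip.read_state(); print(s['clock'],s['joints'].round(3),s['eef_pos'].round(1),s['eef_rot'].round(4),s['wrist_force'].round(2))
p,d,i=grab('wrist','wrist2'); a=cv2.resize(p[60:260,150:400,::-1],None,fx=2.4,fy=2.4); 
cv2.imwrite('pics/w2.png',a)
E
```

```text
3.375 [ 0.348  0.098  2.292 -1.04   0.234  1.306] [451.3 144.9  74.5] [ 2.4829 -0.0071  1.5766] [-0.2   0.35  0.31]
```

View pics/wrist2.png

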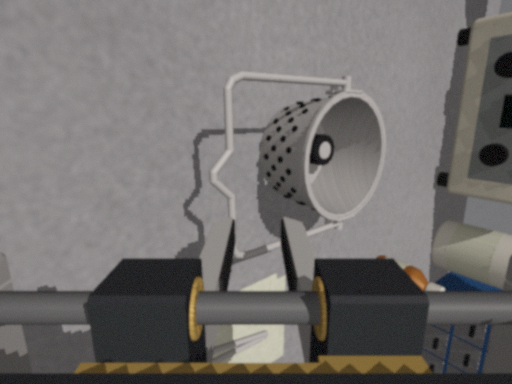

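Joint 4 reached its range limit, so the full 40° tilt is not possible down here. I'll back off and reduce the tilt to about 26°.

Emit:
play_rows([
  {"x":0,"y":0,"z":-0.015,"wx":0,"wy":0,"wz":0,"grip":0.3},
  {"x":0,"y":0,"z":-0.015,"wx":0,"wy":0,"wz":0,"grip":0.3},
  {"x":0,"y":0,"z":0,"wx":6,"wy":0,"wz":0,"grip":0.3},
  {"x":0.003,"y":0,"z":0,"wx":6,"wy":0,"wz":0,"grip":0.3},
  {"x":0,"y":0,"z":0,"wx":0,"wy":0,"wz":0,"grip":0.3},
  {"x":0,"y":0,"z":0,"wx":0,"wy":0,"wz":0,"grip":0.3},
], squeeze=5)

```text
clock: 4.18
eef_pos: [433.4, 145.2, 97.9]
eef_rot: [2.659, 0.0, 1.57]
wrist_force: [0.6, -0.7, 0.4]
finger_gap: 28.0
```

```bash
cat > rel.py <<'E'
import sys
from h import *
from scipy.spatial.transform import Rotation as R
s=manip.read_state(); M=R.from_euler('xyz',s['eef_rot']).as_matrix()
print(s['clock'],s['joints'].round(3),s['eef_pos'].round(1),s['eef_rot'].round(4),s['wrist_force'].round(2),s['finger_gap'])
print(M.round(3))
if len(sys.argv)>3:
    t=np.array([float(a) for a in sys.argv[1:4]]); print('tool-frame delta to target',(M.T@(t-s['eef_pos'])).round(1))
E
python3 rel.py 447 148.5 47.5
```

```text
4.175 [ 0.333  0.026  2.208 -0.341  0.472  0.604] [433.4 145.2  97.9] [2.6591 0.     1.5704] [ 0.59 -0.67  0.39] 28.000844284076177
[[ 0.     0.886  0.464]
 [ 1.    -0.    -0.   ]
 [-0.     0.464 -0.886]]
tool-frame delta to target [  3.3 -11.4  50.9]
```

Emit:
play_rows([
  {"x":0.0033,"y":-0.0114,"z":0,"wx":0,"wy":0,"wz":0,"grip":0.3},
  {"x":0,"y":0,"z":0.01,"wx":0,"wy":0,"wz":0,"grip":0.3},
  {"x":0,"y":0,"z":0.01,"wx":0,"wy":0,"wz":0,"grip":0.3},
  {"x":0,"y":0,"z":0.01,"wx":0,"wy":0,"wz":0,"grip":0.3},
  {"x":0,"y":0,"z":0.01,"wx":0,"wy":0,"wz":0,"grip":0.3},
  {"x":0,"y":0,"z":0.011,"wx":0,"wy":0,"wz":0,"grip":0.3},
  {"x":0,"y":0,"z":0,"wx":0,"wy":0,"wz":0,"grip":0.3},
  {"x":0,"y":0,"z":0,"wx":0,"wy":0,"wz":0,"grip":0.3},
], squeeze=5)

```text
clock: 5.18
eef_pos: [447.3, 149.0, 47.9]
eef_rot: [2.661, -0.001, 1.571]
wrist_force: [-0.7, -0.2, 0.6]
finger_gap: 28.3
```

```bash
python3 rel.py 447 148.5 47.5;python3 - <<'E'
from h import *
grab('wrist','wrist3'); p,d,i=grab('side','side3');cv2.imwrite('pics/s3.png',cv2.resize(p[130:230,150:280,::-1],None,fx=6,fy=6,interpolation=cv2.INTER_CUBIC))
E
```

```text
5.175 [ 0.329  0.172  2.205 -0.463  0.339  0.734] [447.3 149.   47.9] [ 2.6607e+00 -1.1000e-03  1.5710e+00] [-0.69 -0.17  0.59] 28.34207322401722
[[-0.     0.887  0.463]
 [ 1.    -0.     0.001]
 [ 0.001  0.463 -0.887]]
tool-frame delta to target [-0.5 -0.5  0.2]
```

View pics/wrist3.png

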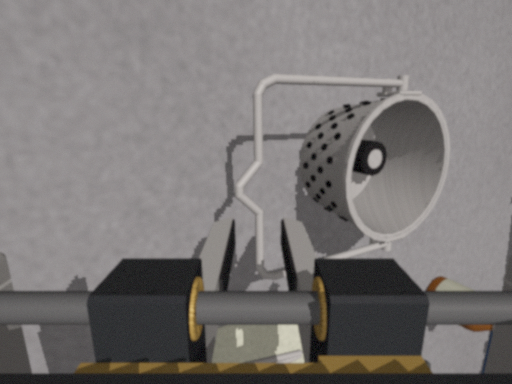

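View pics/s3.png

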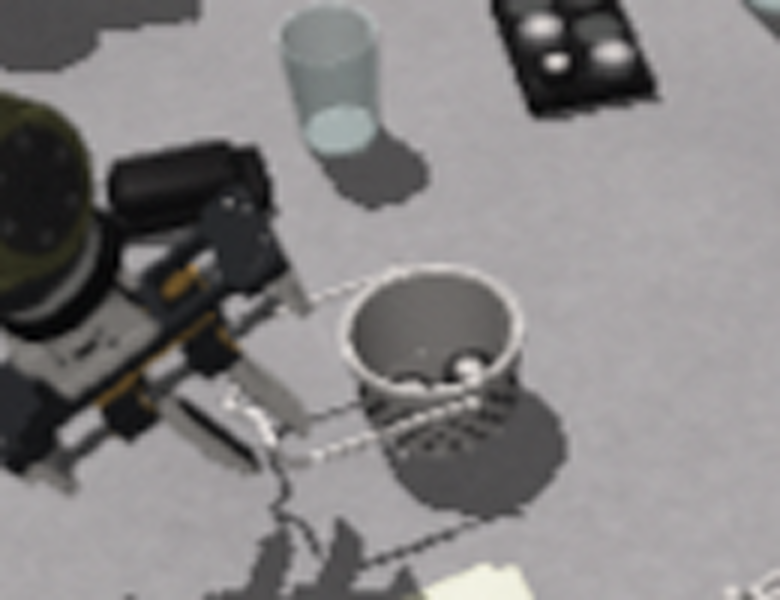

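The -y span passes between the fingers near pixel (260,255), with the kink clear of them. I'll compute the arc rows and pinch lightly at 3 N.

```bash
python3 - <<'E'
import numpy as np
n=18;P=[];T=[]
for i in range(n+1):
    f=np.radians(5*i);t=np.radians(27.6*(1-i/n))
    tz=np.array([np.sin(t),-np.cos(t)]);ty=np.array([np.cos(t),np.sin(t)])
    P.append(np.array([552.5-110*np.cos(f),58+110*np.sin(f)])+12*tz);T.append((ty,tz))
for i in range(n):
    d=P[i+1]-P[i];print(i,(d@T[i][0]).round(1),(d@T[i][1]).round(1))
print(P[-1])
E
```

```text
0 4.5 -8.3
1 5.0 -8.0
2 5.5 -7.7
3 5.9 -7.3
4 6.3 -6.9
5 6.7 -6.5
6 7.1 -6.1
7 7.5 -5.6
8 7.8 -5.1
9 8.1 -4.6
10 8.4 -4.1
11 8.6 -3.6
12 8.8 -3.0
13 9.0 -2.5
14 9.1 -1.9
15 9.2 -1.3
16 9.2 -0.7
17 9.3 -0.2
[552.5 156. ]
```

Emit:
play_rows([
  {"x":0,"y":0,"z":0,"wx":0,"wy":0,"wz":0,"grip":0},
  {"x":0,"y":0,"z":0,"wx":0,"wy":0,"wz":0,"grip":0},
  {"x":0,"y":0,"z":0,"wx":0,"wy":0,"wz":0,"grip":0},
  {"x":0,"y":0,"z":0,"wx":0,"wy":0,"wz":0,"grip":0},
], squeeze=3)

```text
clock: 5.78
eef_pos: [447.5, 149.1, 48.0]
eef_rot: [2.66, -0.001, 1.571]
wrist_force: [0.6, -0.3, 0.4]
finger_gap: 5.0
```

Emit:
play_rows([
  {"x":0,"y":0.0045,"z":-0.0083,"wx":1.53,"wy":0,"wz":0,"grip":0},
  {"x":0,"y":0.005,"z":-0.008,"wx":1.53,"wy":0,"wz":0,"grip":0},
  {"x":0,"y":0.0055,"z":-0.0077,"wx":1.53,"wy":0,"wz":0,"grip":0},
  {"x":0,"y":0.0059,"z":-0.0073,"wx":1.53,"wy":0,"wz":0,"grip":0},
  {"x":0,"y":0.0063,"z":-0.0069,"wx":1.53,"wy":0,"wz":0,"grip":0},
  {"x":0,"y":0.0067,"z":-0.0065,"wx":1.53,"wy":0,"wz":0,"grip":0},
  {"x":0,"y":0.0071,"z":-0.0061,"wx":1.53,"wy":0,"wz":0,"grip":0},
  {"x":0,"y":0.0075,"z":-0.0056,"wx":1.53,"wy":0,"wz":0,"grip":0},
], squeeze=3)

```text
clock: 6.78
eef_pos: [470.4, 148.8, 117.7]
eef_rot: [2.876, -0.001, 1.571]
wrist_force: [-0.9, -0.3, 0.5]
finger_gap: 5.0
```

```bash
python3 rel.py;python3 - <<'E'
from h import *
p,d,i=grab('side','side4');cv2.imwrite('pics/s4.png',cv2.resize(p[110:230,150:280,::-1],None,fx=5,fy=5,interpolation=cv2.INTER_CUBIC))
E
```

```text
6.775 [ 0.27   0.141  1.962 -0.098  0.785  0.33 ] [470.4 148.8 117.7] [ 2.8762e+00 -9.0000e-04  1.5710e+00] [-0.94 -0.28  0.46] 4.986933704339811
[[-0.     0.965  0.262]
 [ 1.    -0.     0.001]
 [ 0.001  0.262 -0.965]]
```

View pics/s4.png

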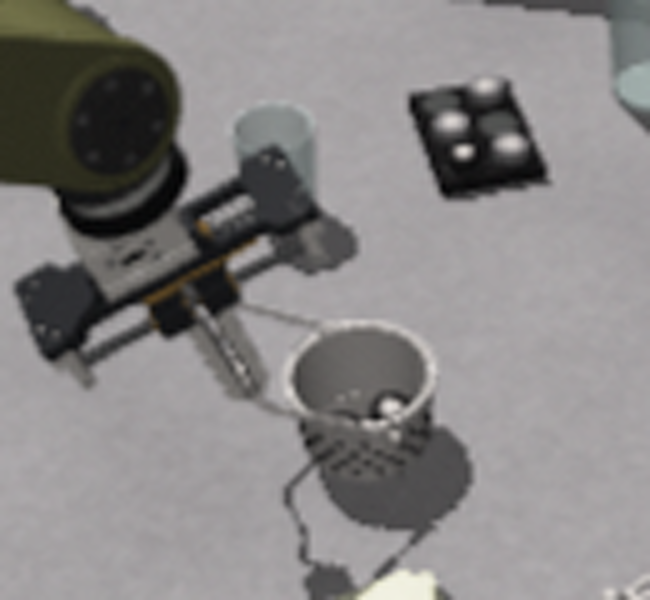

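The bail is swinging with the fingers and the pail stays upright. I'll continue the arc.

Emit:
play_rows([
  {"x":0,"y":0.0078,"z":-0.0051,"wx":1.53,"wy":0,"wz":0,"grip":0},
  {"x":0,"y":0.0081,"z":-0.0046,"wx":1.53,"wy":0,"wz":0,"grip":0},
  {"x":0,"y":0.0084,"z":-0.0041,"wx":1.53,"wy":0,"wz":0,"grip":0},
  {"x":0,"y":0.0086,"z":-0.0036,"wx":1.53,"wy":0,"wz":0,"grip":0},
  {"x":0,"y":0.0088,"z":-0.003,"wx":1.53,"wy":0,"wz":0,"grip":0},
  {"x":0,"y":0.009,"z":-0.0025,"wx":1.53,"wy":0,"wz":0,"grip":0},
  {"x":0,"y":0.0091,"z":-0.0019,"wx":1.53,"wy":0,"wz":0,"grip":0},
  {"x":0,"y":0.0092,"z":-0.0013,"wx":1.53,"wy":0,"wz":0,"grip":0},
  {"x":0,"y":0.0092,"z":-0.0007,"wx":1.53,"wy":0,"wz":0,"grip":0},
  {"x":0,"y":0.0093,"z":-0.0002,"wx":1.53,"wy":0,"wz":0,"grip":0},
  {"x":0,"y":0,"z":0,"wx":0,"wy":0,"wz":0,"grip":0},
  {"x":0,"y":0,"z":0,"wx":0,"wy":0,"wz":0,"grip":0},
], squeeze=3)

```text
clock: 8.32
eef_pos: [551.5, 148.9, 156.3]
eef_rot: [3.141, -0.001, 1.571]
wrist_force: [0.7, 0.5, 0.3]
finger_gap: 4.6
```

```bash
python3 rel.py;python3 - <<'E'
from h import *
p,d,i=grab('side','side5');a=cv2.resize(p[90:230,150:280,::-1],None,fx=4,fy=4,interpolation=cv2.INTER_CUBIC)
p,d,i=grab('wrist','wrist5');cv2.imwrite('pics/s5.png',a)
w,p=W('side5'); q=w[150:230,170:260].reshape(-1,3); q=q[(q[:,2]>60)&(q[:,2]<68)&(q[:,0]<640)&(q[:,0]>480)&(q[:,1]>100)]; print(len(q),np.percentile(q,[2,50,98],axis=0).round(1))
E
```

```text
8.325 [1.990e-01 3.900e-01 1.519e+00 1.000e-03 1.233e+00 1.990e-01] [551.5 148.9 156.3] [ 3.141e+00 -1.000e-03  1.571e+00] [0.68 0.49 0.31] 4.595555156823887
[[-0.     1.     0.001]
 [ 1.     0.     0.001]
 [ 0.001  0.001 -1.   ]]
146 [[504.4 122.6  60.5]
 [553.4 193.2  65.6]
 [604.6 234.5  67.8]]
```

View pics/s5.png

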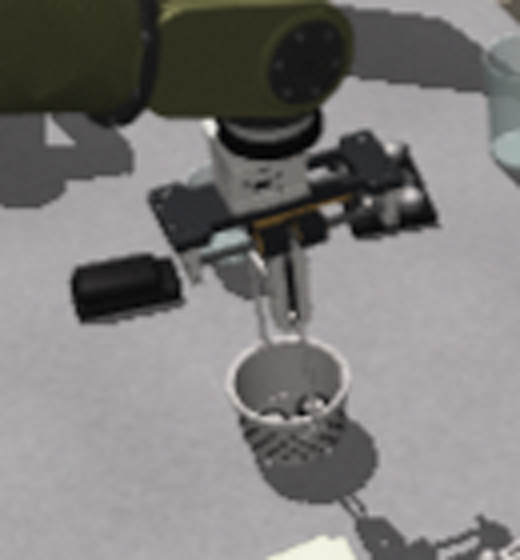

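View pics/wrist5.png

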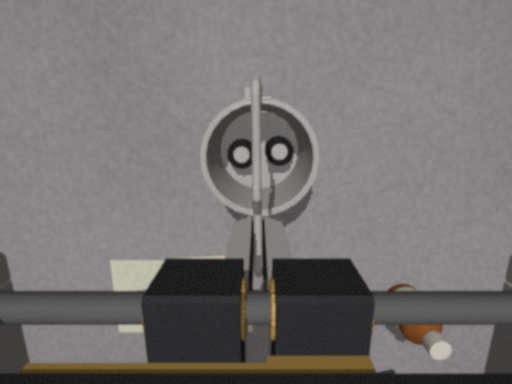

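The bail is upright above the pail, which still stands. Both specimens are at (242,155) and (279,151). I'll check the wire's height against the fingers and then grip hard.

Emit:
play_rows([
  {"x":0,"y":0,"z":0,"wx":0,"wy":0,"wz":0,"grip":0},
  {"x":0,"y":0,"z":0,"wx":0,"wy":0,"wz":0,"grip":0},
  {"x":0,"y":0,"z":0,"wx":0,"wy":0,"wz":0,"grip":0},
  {"x":0,"y":0,"z":0,"wx":0,"wy":0,"wz":0,"grip":0},
], squeeze=55)

```text
clock: 8.93
eef_pos: [551.8, 148.8, 156.4]
eef_rot: [-3.142, -0.001, 1.571]
wrist_force: [-0.3, 0.9, -1.7]
finger_gap: 3.2
```

```bash
cat > bail.py <<'E'
import sys
from h import *
from scipy.spatial.transform import Rotation as R
tag=sys.argv[1]; w,p=W(tag); z=np.load(tag+'.npz')
M=R.from_euler('xyz',z['rot']).as_matrix()
t=(w-z['pos'])@M   # tool coords
q=t[:,200:320].reshape(-1,3)
q=q[(np.abs(q[:,1])<10)&(q[:,2]<25)&(q[:,2]>-45)&(q[:,0]>5)]
for x in range(5,110,5):
    m=q[(q[:,0]>=x)&(q[:,0]<x+5)]
    if len(m): print(x,len(m),'toolx %.1f y %.1f z med %.1f min %.1f'%(m[:,0].mean(),np.median(m[:,1]),np.median(m[:,2]),np.percentile(m[:,2],10)))
E
python3 bail.py wrist5; python3 rel.py
```

```text
5 975 toolx 8.5 y 1.5 z med -25.4 min -41.3
10 75 toolx 12.5 y -0.7 z med -12.9 min -13.9
15 52 toolx 17.5 y -0.7 z med -15.5 min -17.6
20 56 toolx 22.6 y -0.7 z med -20.6 min -22.5
25 78 toolx 27.6 y -1.0 z med -25.0 min -26.1
30 92 toolx 32.6 y -1.2 z med -25.2 min -26.0
35 102 toolx 37.5 y -1.2 z med -21.4 min -23.8
40 96 toolx 42.5 y -1.2 z med -16.6 min -19.3
45 87 toolx 47.5 y -1.2 z med -13.6 min -14.4
50 81 toolx 52.5 y -1.2 z med -13.3 min -14.3
55 90 toolx 57.6 y -1.2 z med -13.4 min -14.4
60 84 toolx 62.6 y -1.2 z med -13.4 min -14.3
65 100 toolx 67.4 y -1.5 z med -13.3 min -14.5
70 99 toolx 72.4 y -1.7 z med -13.4 min -14.5
75 96 toolx 77.4 y -1.7 z med -13.3 min -14.7
80 89 toolx 82.4 y -1.7 z med -12.7 min -14.2
85 82 toolx 87.4 y -1.7 z med -9.1 min -11.0
90 5 toolx 90.4 y -1.7 z med -3.5 min -3.8
8.925 [1.990e-01 3.900e-01 1.517e+00 1.000e-03 1.234e+00 1.980e-01] [551.8 148.8 156.4] [-3.1415e+00 -1.0000e-03  1.5709e+00] [-0.34  0.92 -1.67] 3.1831181569070806
[[-0.     1.    -0.   ]
 [ 1.     0.     0.001]
 [ 0.001 -0.    -1.   ]]
```

The wire sits 12 mm behind the fingertips, with the kink middle at tool (30.5, -1.1, -24). Now I'll lift.

Emit:
play_rows([
  {"x":0,"y":0,"z":-0.003,"wx":0,"wy":0,"wz":0,"grip":0},
  {"x":0,"y":0,"z":-0.003,"wx":0,"wy":0,"wz":0,"grip":0},
  {"x":0,"y":0,"z":-0.004,"wx":0,"wy":0,"wz":0,"grip":0},
  {"x":0,"y":0,"z":-0.005,"wx":0,"wy":0,"wz":0,"grip":0},
  {"x":0,"y":0,"z":-0.006,"wx":0,"wy":0,"wz":0,"grip":0},
  {"x":0,"y":0,"z":-0.008,"wx":0,"wy":0,"wz":0,"grip":0},
  {"x":0,"y":0,"z":-0.01,"wx":0,"wy":0,"wz":0,"grip":0},
  {"x":0,"y":0,"z":-0.01,"wx":0,"wy":0,"wz":0,"grip":0},
  {"x":0,"y":0,"z":-0.008,"wx":0,"wy":0,"wz":0,"grip":0},
  {"x":0,"y":0,"z":-0.005,"wx":0,"wy":0,"wz":0,"grip":0},
  {"x":0,"y":0,"z":0,"wx":0,"wy":0,"wz":0,"grip":0},
], squeeze=55)

```text
clock: 10.3
eef_pos: [551.9, 148.8, 218.8]
eef_rot: [3.141, -0.001, 1.571]
wrist_force: [-0.3, -0.3, -4.3]
finger_gap: 3.4
```

```bash
python3 - <<'E'
from h import *
p,d,i=grab('side','side6');a=cv2.resize(p[70:230,150:280,::-1],None,fx=3,fy=3,interpolation=cv2.INTER_CUBIC)
p,d,i=grab('scene','scene6');b=cv2.resize(p[130:290,250:380,::-1],None,fx=3,fy=3,interpolation=cv2.INTER_CUBIC)
p,d,i=grab('wrist','wrist6');cv2.imwrite('pics/s6.png',np.hstack([a,b]))
E
python3 bail.py wrist6; python3 rel.py
```

```text
5 1036 toolx 8.6 y 1.2 z med -26.4 min -41.7
10 72 toolx 12.6 y -0.7 z med -12.8 min -13.7
15 53 toolx 17.4 y -0.7 z med -14.5 min -16.7
20 58 toolx 22.6 y -0.7 z med -19.7 min -21.6
25 69 toolx 27.7 y -0.7 z med -23.9 min -24.8
30 86 toolx 32.5 y -0.7 z med -24.2 min -25.2
35 105 toolx 37.4 y -0.7 z med -20.6 min -23.1
40 97 toolx 42.5 y -0.7 z med -15.4 min -17.7
45 83 toolx 47.4 y -0.7 z med -12.0 min -13.0
50 84 toolx 52.4 y -0.7 z med -11.7 min -12.7
55 87 toolx 57.5 y -0.7 z med -11.8 min -12.5
60 83 toolx 62.5 y -0.7 z med -11.6 min -12.5
65 87 toolx 67.4 y -0.7 z med -11.5 min -12.4
70 90 toolx 72.5 y -0.7 z med -11.1 min -12.3
75 95 toolx 77.6 y -0.7 z med -11.0 min -12.3
80 95 toolx 82.5 y -0.7 z med -10.0 min -11.7
85 70 toolx 87.3 y -0.7 z med -6.2 min -8.9
90 5 toolx 90.2 y -0.7 z med -0.3 min -0.5
10.45 [1.990e-01 3.390e-01 1.440e+00 1.000e-03 1.363e+00 1.980e-01] [551.7 148.8 218.1] [-3.1411e+00 -9.0000e-04  1.5709e+00] [ 0.22  0.57 -4.08] 3.5730085410068004
[[-0.     1.    -0.001]
 [ 1.     0.     0.001]
 [ 0.001 -0.001 -1.   ]]
```

View pics/s6.png

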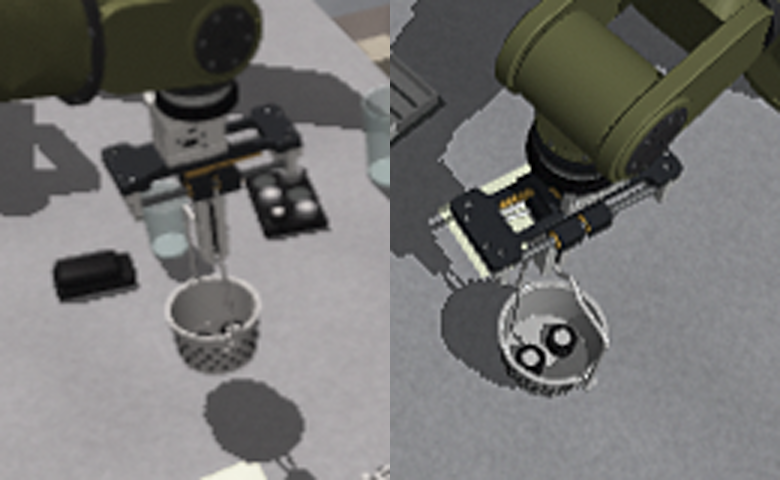

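The lift is clean: wrist load is about 4.2 N, the span sags only about 1.5°, and the pail is upright with both specimens in it. I'll raise to clear height, turn 13° to the stand's yaw, and carry it over to the hook's entry.

Emit:
play_rows([
  {"x":0,"y":0,"z":-0.005,"wx":0,"wy":0,"wz":-1.0,"grip":0},
  {"x":0,"y":0,"z":-0.01,"wx":0,"wy":0,"wz":-2.0,"grip":0},
  {"x":0,"y":0,"z":-0.013,"wx":0,"wy":0,"wz":-2.5,"grip":0},
  {"x":0,"y":0,"z":-0.013,"wx":0,"wy":0,"wz":-2.5,"grip":0},
  {"x":0,"y":0,"z":-0.013,"wx":0,"wy":0,"wz":-2.5,"grip":0},
  {"x":0,"y":0,"z":-0.013,"wx":0,"wy":0,"wz":-1.56,"grip":0},
  {"x":0,"y":0,"z":-0.01,"wx":0,"wy":0,"wz":-1,"grip":0},
  {"x":0,"y":0,"z":-0.005,"wx":0,"wy":0,"wz":0,"grip":0},
  {"x":-0.004,"y":-0.003,"z":0,"wx":0,"wy":0,"wz":0,"grip":0},
  {"x":-0.008,"y":-0.007,"z":0,"wx":0,"wy":0,"wz":0,"grip":0},
  {"x":-0.012,"y":-0.011,"z":0,"wx":0,"wy":0,"wz":0,"grip":0},
  {"x":-0.016,"y":-0.0129,"z":0,"wx":0,"wy":0,"wz":0,"grip":0},
  {"x":-0.0171,"y":-0.0129,"z":0,"wx":0,"wy":0,"wz":0,"grip":0},
  {"x":-0.0171,"y":-0.0129,"z":0,"wx":0,"wy":0,"wz":0,"grip":0},
  {"x":-0.0171,"y":-0.0129,"z":0,"wx":0,"wy":0,"wz":0,"grip":0},
  {"x":-0.0171,"y":-0.0129,"z":0,"wx":0,"wy":0,"wz":0,"grip":0},
  {"x":-0.0171,"y":-0.0129,"z":0,"wx":0,"wy":0,"wz":0,"grip":0},
  {"x":-0.0171,"y":-0.0129,"z":0,"wx":0,"wy":0,"wz":0,"grip":0},
  {"x":-0.0171,"y":-0.011,"z":0,"wx":0,"wy":0,"wz":0,"grip":0},
  {"x":-0.0171,"y":-0.007,"z":0,"wx":0,"wy":0,"wz":0,"grip":0},
], squeeze=55)

```text
clock: 12.95
eef_pos: [465.0, -54.1, 300.5]
eef_rot: [3.141, -0.001, 1.798]
wrist_force: [0.2, -0.6, -3.4]
finger_gap: 2.8
```

Emit:
play_rows([
  {"x":-0.016,"y":-0.003,"z":0,"wx":0,"wy":0,"wz":0,"grip":0},
  {"x":-0.012,"y":0,"z":0,"wx":0,"wy":0,"wz":0,"grip":0},
  {"x":-0.008,"y":0,"z":0,"wx":0,"wy":0,"wz":0,"grip":0},
  {"x":-0.004,"y":0,"z":0,"wx":0,"wy":0,"wz":0,"grip":0},
  {"x":0,"y":0,"z":0,"wx":0,"wy":0,"wz":0,"grip":0},
], squeeze=55)

```text
clock: 13.58
eef_pos: [472.1, -92.3, 300.1]
eef_rot: [3.141, -0.001, 1.799]
wrist_force: [-0.2, -0.3, -3.7]
finger_gap: 3.1
```

```bash
python3 rel.py 510.6 -259.4 299; python3 - <<'E'
from h import *
grab('wrist','wrist7')
p,d,i=grab('side','side7')
E
python3 bail.py wrist7
```

```text
13.575 [-2.700e-01  8.600e-02  1.557e+00  1.000e-03  1.499e+00 -4.980e-01] [472.1 -92.3 300.1] [ 3.1413e+00 -1.2000e-03  1.7990e+00] [-0.23 -0.33 -3.7 ] 3.0877567574798204
[[-0.226  0.974  0.   ]
 [ 0.974  0.226  0.001]
 [ 0.001  0.    -1.   ]]
tool-frame delta to target [-171.4   -0.3    0.9]
5 1028 toolx 8.7 y 1.1 z med -26.5 min -41.7
10 66 toolx 12.5 y -0.3 z med -12.8 min -13.8
15 51 toolx 17.5 y -0.9 z med -14.6 min -16.8
20 56 toolx 22.4 y -0.9 z med -19.3 min -21.3
25 75 toolx 27.7 y -0.8 z med -23.8 min -25.1
30 102 toolx 32.6 y -0.3 z med -24.0 min -25.0
35 104 toolx 37.4 y -0.8 z med -20.6 min -23.2
40 99 toolx 42.4 y -0.8 z med -15.4 min -18.4
45 86 toolx 47.4 y -0.8 z med -12.0 min -13.1
50 82 toolx 52.5 y -0.8 z med -11.7 min -12.6
55 89 toolx 57.5 y -0.8 z med -11.5 min -12.4
60 81 toolx 62.5 y -0.8 z med -11.6 min -12.5
65 90 toolx 67.4 y -0.8 z med -11.4 min -12.3
70 90 toolx 72.6 y -0.8 z med -11.2 min -12.1
75 89 toolx 77.6 y -0.8 z med -11.1 min -12.0
80 86 toolx 82.6 y -0.8 z med -10.0 min -11.4
85 73 toolx 87.3 y -0.8 z med -6.7 min -8.3
90 5 toolx 90.3 y -0.8 z med -0.2 min -0.8
```

View pics/side7.png

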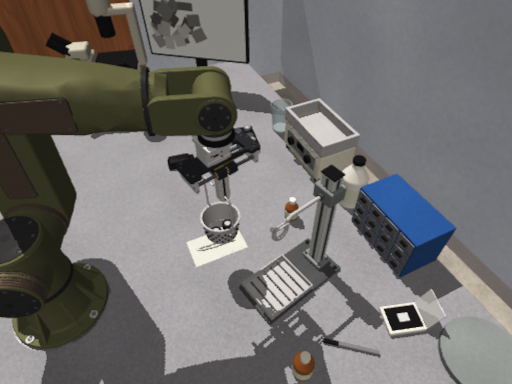

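View pics/wrist7.png

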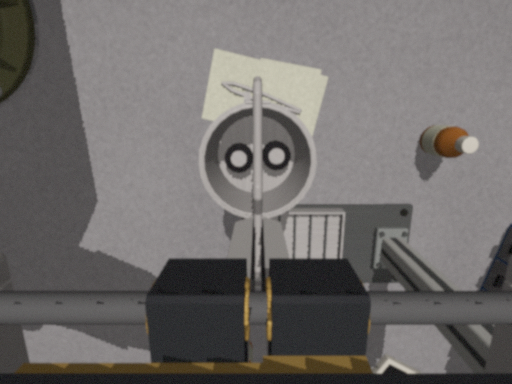

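The carry stopped 171 mm short because I left out rows, but the direction and height are right. In the wrist view the tray edges are parallel to the span, so the yaw is good. I'll continue along the stand's -y.

Emit:
play_rows([
  {"x":-0.004,"y":0,"z":0,"wx":0,"wy":0,"wz":0,"grip":0},
  {"x":-0.008,"y":0,"z":0,"wx":0,"wy":0,"wz":0,"grip":0},
  {"x":-0.012,"y":0,"z":0,"wx":0,"wy":0,"wz":0,"grip":0},
  {"x":-0.0157,"y":0,"z":0,"wx":0,"wy":0,"wz":0,"grip":0},
  {"x":-0.0157,"y":0,"z":0,"wx":0,"wy":0,"wz":0,"grip":0},
  {"x":-0.0157,"y":0,"z":0,"wx":0,"wy":0,"wz":0,"grip":0},
  {"x":-0.0157,"y":0,"z":0,"wx":0,"wy":0,"wz":0,"grip":0},
  {"x":-0.0157,"y":0,"z":0,"wx":0,"wy":0,"wz":0,"grip":0},
  {"x":-0.0157,"y":0,"z":0,"wx":0,"wy":0,"wz":0,"grip":0},
  {"x":-0.0157,"y":0,"z":0,"wx":0,"wy":0,"wz":0,"grip":0},
  {"x":-0.0138,"y":0,"z":0,"wx":0,"wy":0,"wz":0,"grip":0},
  {"x":-0.012,"y":0,"z":0,"wx":0,"wy":0,"wz":0,"grip":0},
  {"x":-0.008,"y":0,"z":0,"wx":0,"wy":0,"wz":0,"grip":0},
  {"x":-0.004,"y":0,"z":0,"wx":0,"wy":0,"wz":0,"grip":0},
  {"x":0,"y":0,"z":0,"wx":0,"wy":0,"wz":0,"grip":0},
  {"x":0,"y":0,"z":0,"wx":0,"wy":0,"wz":0,"grip":0},
  {"x":0,"y":0,"z":0,"wx":0,"wy":0,"wz":0,"grip":0},
], squeeze=55)

```text
clock: 15.8
eef_pos: [510.8, -259.4, 300.2]
eef_rot: [3.141, -0.001, 1.799]
wrist_force: [0.1, 0.9, -3.6]
finger_gap: 3.0
```

```bash
python3 rel.py 510.6 -259.4 299; python3 - <<'E'
from h import *
grab('wrist','wrist8')
p,d,i=grab('side','side8')
cv2.imwrite('pics/s8.png',cv2.resize(p[80:330,180:380,::-1],None,fx=2.4,fy=2.4,interpolation=cv2.INTER_CUBIC))
E
python3 bail.py wrist8
```

```text
15.8 [-5.340e-01  3.010e-01  1.302e+00  1.000e-03  1.538e+00 -7.630e-01] [ 510.8 -259.4  300.2] [ 3.1410e+00 -1.0000e-03  1.7992e+00] [ 0.07  0.89 -3.63] 3.0102106172435827
[[-0.226  0.974  0.   ]
 [ 0.974  0.226  0.001]
 [ 0.001  0.001 -1.   ]]
tool-frame delta to target [ 0.1 -0.2  1.2]
5 1037 toolx 8.7 y 1.1 z med -26.6 min -42.0
10 66 toolx 12.3 y -0.6 z med -12.9 min -13.9
15 56 toolx 17.4 y -0.9 z med -14.4 min -17.0
20 55 toolx 22.6 y -0.9 z med -19.7 min -21.5
25 79 toolx 27.8 y -0.8 z med -23.8 min -24.9
30 97 toolx 32.6 y -0.3 z med -24.1 min -25.1
35 110 toolx 37.5 y -0.8 z med -20.7 min -23.0
40 94 toolx 42.5 y -0.8 z med -15.5 min -17.8
45 86 toolx 47.4 y -0.8 z med -11.9 min -13.1
50 82 toolx 52.5 y -0.8 z med -11.7 min -12.5
55 89 toolx 57.5 y -0.8 z med -11.5 min -12.7
60 80 toolx 62.5 y -0.8 z med -11.6 min -12.6
65 89 toolx 67.4 y -0.8 z med -11.5 min -12.5
70 90 toolx 72.6 y -0.8 z med -11.4 min -12.4
75 89 toolx 77.6 y -0.8 z med -11.4 min -12.2
80 84 toolx 82.6 y -0.8 z med -10.1 min -11.7
85 73 toolx 87.3 y -0.8 z med -6.9 min -8.6
90 5 toolx 90.3 y -0.8 z med 0.2 min -0.9
```

View pics/s8.png

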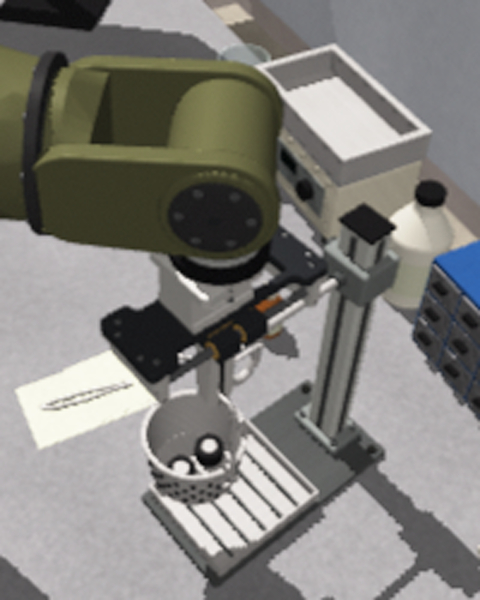

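View pics/wrist8.png

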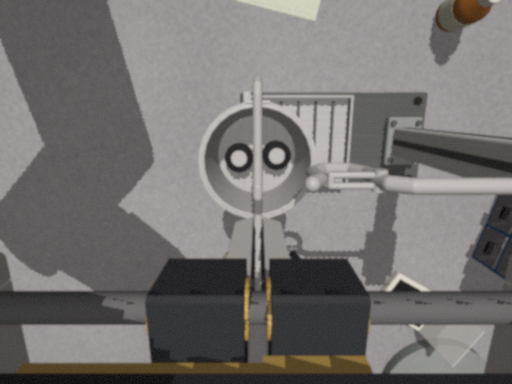

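The wrist view now shows the hook: nose tip at (315,183), keeper at (350,180) and arm at (440,185), with the kink at about (258,180). I'll measure all of these in the tool frame.

```bash
cat > hook.py <<'E'
import sys
from h import *
from scipy.spatial.transform import Rotation as R
tag=sys.argv[1]; w,p=W(tag); z=np.load(tag+'.npz')
M=R.from_euler('xyz',z['rot']).as_matrix()
t=(w-z['pos'])@M
q=t[160:200,296:512].reshape(-1,3); q=q[(np.abs(q[:,0]-30)<25)&(q[:,2]<80)&(q[:,2]>-40)]
for y in range(10,200,5):
    m=q[(q[:,1]>=y)&(q[:,1]<y+5)]
    if len(m)>2: print(y,len(m),'toolx min %.1f mid %.1f max %.1f  z min %.1f med %.1f'%(m[:,0].min(),(m[:,0].min()+m[:,0].max())/2,m[:,0].max(),np.percentile(m[:,2],5),np.median(m[:,2])))
c=p[150:215,290:420,::-1]; cv2.imwrite(f'pics/{tag}_hook.png',cv2.resize(c,None,fx=6,fy=6,interpolation=cv2.INTER_CUBIC))
E
python3 hook.py wrist8
```

```text
25 61 toolx min 25.5 mid 29.6 max 33.6  z min -1.7 med 0.5
30 175 toolx min 25.2 mid 29.8 max 34.4  z min -2.3 med -0.1
35 157 toolx min 25.8 mid 30.1 max 34.4  z min -0.3 med 8.9
40 118 toolx min 24.0 mid 29.4 max 34.8  z min 9.1 med 12.3
45 171 toolx min 24.2 mid 29.5 max 34.8  z min 10.5 med 11.7
50 177 toolx min 24.2 mid 29.5 max 34.8  z min 10.3 med 12.2
55 176 toolx min 24.1 mid 29.5 max 34.8  z min 10.4 med 12.0
60 179 toolx min 24.3 mid 29.6 max 34.8  z min 10.4 med 12.2
65 193 toolx min 24.3 mid 29.6 max 34.8  z min 10.6 med 12.7
70 353 toolx min 22.3 mid 29.4 max 36.5  z min 4.9 med 11.5
75 289 toolx min 22.3 mid 29.4 max 36.5  z min -1.4 med 2.8
80 184 toolx min 22.6 mid 29.5 max 36.3  z min -5.0 med -2.6
85 191 toolx min 24.4 mid 29.4 max 34.4  z min -8.1 med -5.5
90 146 toolx min 24.5 mid 29.4 max 34.3  z min -8.4 med -7.0
95 147 toolx min 24.5 mid 29.4 max 34.2  z min -8.6 med -7.0
100 152 toolx min 24.6 mid 29.5 max 34.4  z min -8.4 med -7.0
105 138 toolx min 24.5 mid 29.4 max 34.2  z min -8.4 med -7.0
110 155 toolx min 24.6 mid 29.5 max 34.3  z min -8.4 med -7.0
115 149 toolx min 24.5 mid 29.4 max 34.4  z min -8.4 med -6.8
120 141 toolx min 24.2 mid 29.2 max 34.2  z min -8.5 med -7.1
125 151 toolx min 24.5 mid 29.4 max 34.4  z min -8.3 med -6.9
130 149 toolx min 24.5 mid 29.4 max 34.3  z min -8.3 med -6.9
135 150 toolx min 24.4 mid 29.4 max 34.3  z min -8.3 med -7.0
140 136 toolx min 24.4 mid 29.4 max 34.3  z min -8.4 med -7.0
145 16 toolx min 24.4 mid 29.3 max 34.2  z min -6.9 med -5.1
195 390 toolx min 17.1 mid 26.0 max 34.9  z min 58.3 med 68.1
```

View pics/wrist8_hook.png

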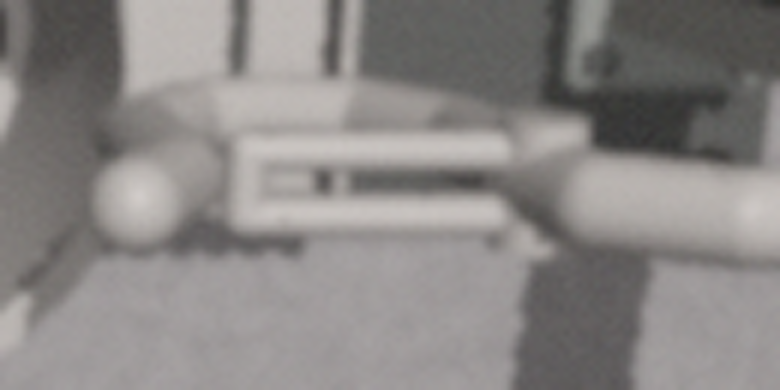

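The stand's yaw matches the tool exactly. The hook's centre line is at tool x=29.4 and the kink at 30.4. Next I'll plot the hook's profile from the wrist depth to pin down its distance and height.

```bash
cat > prof.py <<'E'
import sys
from h import *
from scipy.spatial.transform import Rotation as R
from scipy.optimize import least_squares
z0=np.load(sys.argv[1]+'.npz'); M=R.from_euler('xyz',z0['rot']).as_matrix(); pos=z0['pos']
im=np.zeros((600,800,3),np.uint8)
def draw(t,c):
    for y,z in t[:,1:]: cv2.circle(im,(int((y-10)*7),int((z+20)*6)),1,c,-1)
for tag,c in((sys.argv[1],(255,255,255)),('scene0',(0,255,255)),('side0',(255,120,0))):
    w,p=W(tag); t=((w-pos)@M).reshape(-1,3)
    t=t[(np.abs(t[:,0]-29.4)<14)&(t[:,2]<75)&(t[:,2]>-20)&(t[:,1]>15)&(t[:,1]<120)]
    draw(t,c)
    for lo,hi in((-6,0),(0,5),(5,10),(14,22),(22,30),(30,38),(38,44),(44,50),(50,54),(54,58),(58,63)):
        m=t[(t[:,2]>=lo)&(t[:,2]<hi)]; l=m[m[:,1]<56,1]; r=m[m[:,1]>=56,1]
        f=lambda a:('%d: %.1f..%.1f'%(len(a),a.min(),a.max()) if len(a) else '-')
        print(tag,lo,hi,'left',f(l),'right',f(r))
for y in range(10,124,10): cv2.line(im,((y-10)*7,0),((y-10)*7,600),(80,0,0),1)
for z in range(-20,80,10): cv2.line(im,(0,(z+20)*6),(800,(z+20)*6),(80,0,0) if z else (0,0,200),1)
cv2.imwrite('pics/hprof.png',im)
E
python3 prof.py wrist8
```

```text
wrist8 -6 0 left 120: 28.3..36.0 right 556: 76.2..119.8
wrist8 0 5 left 126: 27.4..38.7 right 154: 73.6..84.2
wrist8 5 10 left 51: 32.2..47.0 right 169: 56.9..79.8
wrist8 14 22 left 31: 34.1..42.5 right 30: 57.5..81.8
wrist8 22 30 left 39: 33.9..41.5 right 30: 72.0..77.1
wrist8 30 38 left 40: 33.8..41.8 right 50: 70.8..77.2
wrist8 38 44 left 39: 34.2..48.3 right 58: 66.6..75.3
wrist8 44 50 left 86: 42.4..55.5 right 102: 56.2..73.3
wrist8 50 54 left 26: 45.6..55.8 right 80: 56.1..70.3
wrist8 54 58 left 2: 53.3..53.9 right 8: 56.7..64.3
wrist8 58 63 left - right -
scene0 -6 0 left 4: 31.3..34.0 right 19: 78.4..120.0
scene0 0 5 left 11: 27.3..40.5 right 4: 78.3..83.2
scene0 5 10 left 6: 39.5..54.7 right 11: 56.8..81.3
scene0 14 22 left 6: 37.3..46.0 right 5: 73.9..82.3
scene0 22 30 left 5: 39.5..45.1 right 4: 77.2..81.6
scene0 30 38 left 6: 38.5..44.8 right 9: 74.0..81.2
scene0 38 44 left 8: 37.2..48.7 right 4: 68.2..77.6
scene0 44 50 left 7: 45.5..54.8 right 7: 57.1..72.0
scene0 50 54 left 5: 46.2..55.6 right 7: 56.6..72.7
scene0 54 58 left - right -
scene0 58 63 left - right -
side0 -6 0 left 12: 28.0..37.7 right 32: 76.9..119.5
side0 0 5 left 6: 29.3..39.1 right 11: 75.6..83.7
side0 5 10 left 8: 30.3..53.8 right 20: 56.7..80.7
side0 14 22 left 9: 34.9..41.9 right 3: 75.2..80.0
side0 22 30 left 12: 35.1..42.1 right 8: 73.0..77.4
side0 30 38 left 11: 34.6..42.3 right 12: 70.9..79.9
side0 38 44 left 6: 35.6..48.4 right 10: 69.5..79.8
side0 44 50 left 10: 42.0..55.0 right 18: 56.9..73.7
side0 50 54 left 1: 49.2..49.2 right 8: 59.0..71.6
side0 54 58 left - right 3: 56.1..65.9
side0 58 63 left - right -
```

View pics/hprof.png

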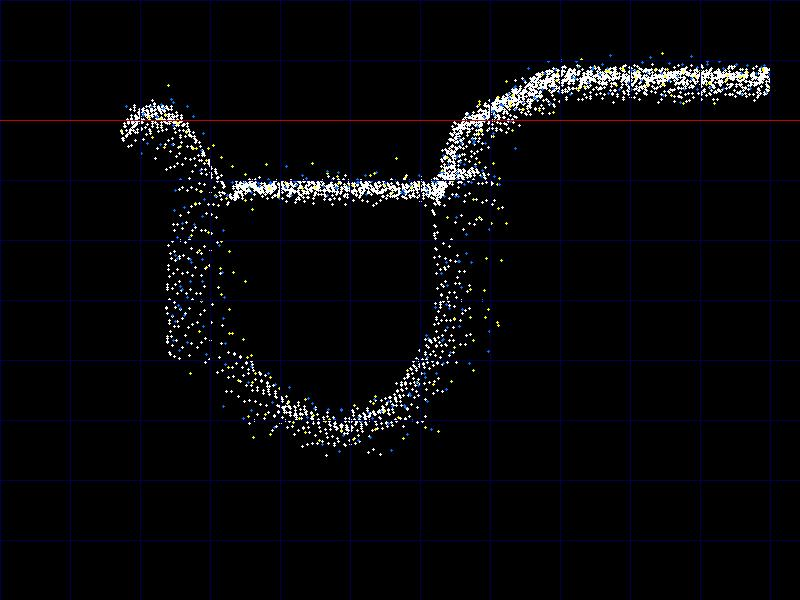

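The profile agrees across all three cameras. In the tool frame the hook origin is at y≈58 and the seat at z≈50.5 (world z about 250), while the kink is at (30.4, -0.8, -22.6). I'll go over the nose to stand x≈-8, correcting -1 mm sideways.

Emit:
play_rows([
  {"x":-0.001,"y":0.002,"z":0,"wx":0,"wy":0,"wz":0,"grip":0},
  {"x":0,"y":0.004,"z":0,"wx":0,"wy":0,"wz":0,"grip":0},
  {"x":0,"y":0.006,"z":0,"wx":0,"wy":0,"wz":0,"grip":0},
  {"x":0,"y":0.0067,"z":0,"wx":0,"wy":0,"wz":0,"grip":0},
  {"x":0,"y":0.0067,"z":0,"wx":0,"wy":0,"wz":0,"grip":0},
  {"x":0,"y":0.0067,"z":0,"wx":0,"wy":0,"wz":0,"grip":0},
  {"x":0,"y":0.0067,"z":0,"wx":0,"wy":0,"wz":0,"grip":0},
  {"x":0,"y":0.006,"z":0,"wx":0,"wy":0,"wz":0,"grip":0},
  {"x":0,"y":0.004,"z":0,"wx":0,"wy":0,"wz":0,"grip":0},
  {"x":0,"y":0.002,"z":0,"wx":0,"wy":0,"wz":0,"grip":0},
  {"x":0,"y":0,"z":0,"wx":0,"wy":0,"wz":0,"grip":0},
  {"x":0,"y":0,"z":0,"wx":0,"wy":0,"wz":0,"grip":0},
  {"x":0,"y":0,"z":0,"wx":0,"wy":0,"wz":0,"grip":0},
  {"x":0,"y":0,"z":0,"wx":0,"wy":0,"wz":0,"grip":0},
], squeeze=60)

```text
clock: 17.65
eef_pos: [560.5, -249.2, 300.1]
eef_rot: [3.141, -0.001, 1.799]
wrist_force: [0.4, -0.2, -4.4]
finger_gap: 3.2
```

```bash
python3 rel.py; python3 - <<'E'
from h import *
grab('wrist','wrist9')
p,d,i=grab('side','side9')
cv2.imwrite('pics/s9.png',cv2.resize(p[80:330,180:380,::-1],None,fx=2.4,fy=2.4,interpolation=cv2.INTER_CUBIC))
E
python3 bail.py wrist9; python3 prof.py wrist9 | grep wrist9
```

```text
17.65 [-4.790e-01  3.990e-01  1.173e+00  1.000e-03  1.570e+00 -7.070e-01] [ 560.5 -249.2  300.1] [ 3.1411e+00 -1.0000e-03  1.7988e+00] [ 0.42 -0.22 -4.36] 3.1613454810634525
[[-0.226  0.974  0.   ]
 [ 0.974  0.226  0.001]
 [ 0.001  0.001 -1.   ]]
5 1030 toolx 8.7 y 1.1 z med -26.5 min -41.7
10 65 toolx 12.4 y -0.3 z med -12.8 min -13.7
15 53 toolx 17.5 y -0.9 z med -14.7 min -16.8
20 55 toolx 22.6 y -0.9 z med -19.5 min -21.8
25 213 toolx 27.8 y 0.2 z med 10.8 min -24.7
30 252 toolx 32.8 y -1.3 z med 10.4 min -24.7
35 148 toolx 37.0 y -0.3 z med -19.6 min -22.7
40 97 toolx 42.5 y -0.8 z med -15.4 min -18.1
45 85 toolx 47.5 y -0.8 z med -11.9 min -13.0
50 81 toolx 52.5 y -0.8 z med -11.9 min -13.0
55 90 toolx 57.5 y -0.8 z med -11.8 min -12.8
60 81 toolx 62.5 y -0.8 z med -11.8 min -12.7
65 90 toolx 67.4 y -0.8 z med -11.5 min -12.3
70 90 toolx 72.6 y -0.8 z med -11.4 min -12.1
75 89 toolx 77.6 y -0.8 z med -11.4 min -12.2
80 85 toolx 82.6 y -0.8 z med -10.3 min -11.8
85 73 toolx 87.3 y -0.8 z med -7.1 min -9.1
90 5 toolx 90.2 y -0.8 z med -0.7 min -2.2
wrist9 -6 0 left 408: 24.7..55.8 right 503: 56.3..119.9
wrist9 0 5 left 119: 23.5..34.8 right -
wrist9 5 10 left 123: 17.9..29.5 right -
wrist9 14 22 left 15: 20.9..28.3 right -
wrist9 22 30 left 3: 22.3..22.9 right -
wrist9 30 38 left 34: 20.4..27.6 right -
wrist9 38 44 left 43: 17.3..26.8 right -
wrist9 44 50 left 38: 15.4..21.9 right -
wrist9 50 54 left 9: 15.6..19.4 right -
wrist9 54 58 left - right -
wrist9 58 63 left - right -
```

View pics/wrist9.png

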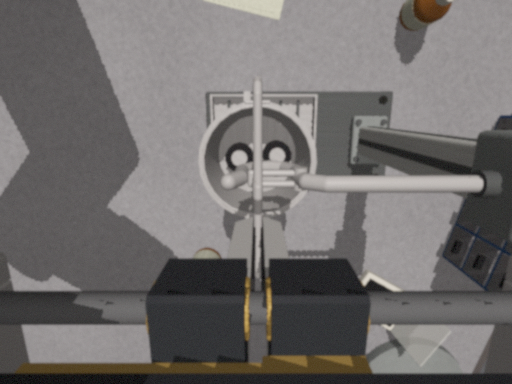

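View pics/s9.png

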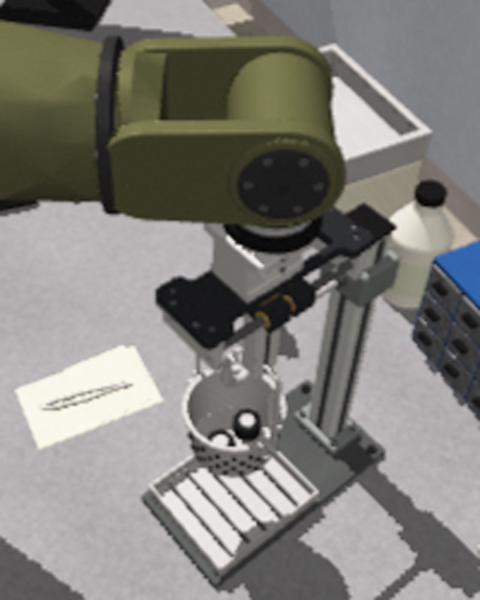

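The kink is centred across the hook mouth, just behind the nose, at about stand x=-8, with its centre aligned. I'll lower to just above the keeper, then press slowly.

Emit:
play_rows([
  {"x":0,"y":0,"z":0.002,"wx":0,"wy":0,"wz":0,"grip":0},
  {"x":0,"y":0,"z":0.004,"wx":0,"wy":0,"wz":0,"grip":0},
  {"x":0,"y":0,"z":0.004,"wx":0,"wy":0,"wz":0,"grip":0},
  {"x":0,"y":0,"z":0.004,"wx":0,"wy":0,"wz":0,"grip":0},
  {"x":0,"y":0,"z":0.004,"wx":0,"wy":0,"wz":0,"grip":0},
  {"x":0,"y":0,"z":0.004,"wx":0,"wy":0,"wz":0,"grip":0},
  {"x":0,"y":0,"z":0.002,"wx":0,"wy":0,"wz":0,"grip":0},
  {"x":0,"y":0,"z":0,"wx":0,"wy":0,"wz":0,"grip":0},
], squeeze=60)

```text
clock: 18.75
eef_pos: [560.5, -249.1, 276.0]
eef_rot: [3.141, -0.001, 1.799]
wrist_force: [0.1, -0.6, -3.9]
finger_gap: 2.8
```

Emit:
play_rows([
  {"x":0,"y":0,"z":0.002,"wx":0,"wy":0,"wz":0,"grip":0},
  {"x":0,"y":0,"z":0.002,"wx":0,"wy":0,"wz":0,"grip":0},
  {"x":0,"y":0,"z":0.002,"wx":0,"wy":0,"wz":0,"grip":0},
  {"x":0,"y":0,"z":0.002,"wx":0,"wy":0,"wz":0,"grip":0},
  {"x":0,"y":0,"z":0.002,"wx":0,"wy":0,"wz":0,"grip":0},
  {"x":0,"y":0,"z":0.002,"wx":0,"wy":0,"wz":0,"grip":0},
], squeeze=60)

```text
clock: 19.5
eef_pos: [560.7, -249.1, 264.2]
eef_rot: [3.141, -0.001, 1.799]
wrist_force: [1.0, -0.2, 1.7]
finger_gap: 3.0
```

```bash
python3 rel.py|head -1;  python3 - <<'E'
from h import *
grab('wrist','wrist10')
p,d,i=grab('side','side10')
cv2.imwrite('pics/s10.png',cv2.resize(p[170:290,230:310,::-1],None,fx=5,fy=5,interpolation=cv2.INTER_CUBIC))
E
python3 bail.py wrist10
```

```text
19.5 [-4.780e-01  4.110e-01  1.237e+00  1.000e-03  1.493e+00 -7.070e-01] [ 560.7 -249.1  264.2] [ 3.1405e+00 -7.0000e-04  1.7989e+00] [ 1.   -0.21  1.74] 3.0106465860111453
5 1033 toolx 8.7 y 1.2 z med -26.4 min -41.9
10 64 toolx 12.5 y -0.3 z med -13.0 min -14.1
15 52 toolx 17.4 y -0.9 z med -15.2 min -17.7
20 55 toolx 22.6 y -0.9 z med -20.3 min -22.4
25 281 toolx 27.8 y 1.3 z med -20.0 min -25.2
30 494 toolx 32.9 y -1.4 z med -17.6 min -25.2
35 223 toolx 36.5 y 0.2 z med -19.6 min -23.1
40 96 toolx 42.4 y -0.8 z med -16.7 min -18.8
45 89 toolx 47.5 y -0.8 z med -13.3 min -14.5
50 81 toolx 52.6 y -0.8 z med -13.3 min -14.1
55 83 toolx 57.5 y -0.8 z med -13.3 min -14.2
60 87 toolx 62.4 y -0.8 z med -13.2 min -14.1
65 90 toolx 67.5 y -0.8 z med -13.4 min -14.3
70 90 toolx 72.5 y -0.8 z med -13.6 min -14.5
75 90 toolx 77.5 y -0.8 z med -13.6 min -14.6
80 90 toolx 82.5 y -0.8 z med -12.6 min -13.8
85 77 toolx 87.4 y -0.8 z med -9.2 min -11.5
90 7 toolx 90.4 y -0.8 z med -3.1 min -3.6
```

View pics/wrist10.png

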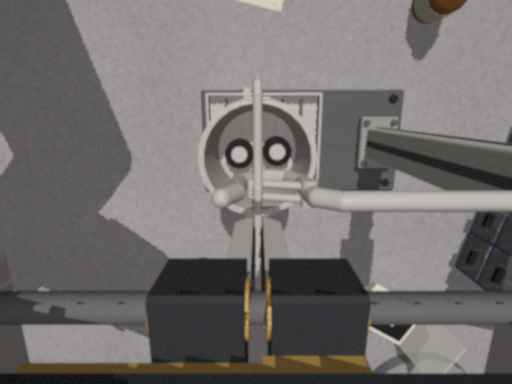

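View pics/s10.png

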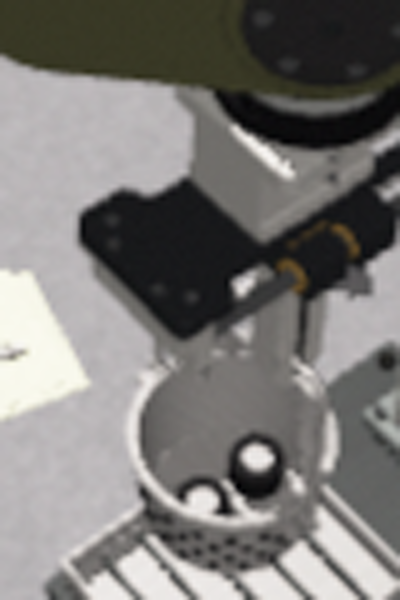

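The keeper is being pressed: wrist force went from -4 to +1.7 N, so about 5.7 N is on the stand. The bail is straight in the grip. I'll continue in small steps and watch the force.

Emit:
play_rows([
  {"x":0,"y":0,"z":0.0015,"wx":0,"wy":0,"wz":0,"grip":0},
  {"x":0,"y":0,"z":0.0015,"wx":0,"wy":0,"wz":0,"grip":0},
], squeeze=60)

```text
clock: 19.85
eef_pos: [560.6, -249.1, 261.2]
eef_rot: [3.141, -0.001, 1.799]
wrist_force: [1.1, 0.1, 1.7]
finger_gap: 2.8
```

```bash
python3 - <<'E'
from h import *
from scipy.spatial.transform import Rotation as R
z=np.load('wrist10.npz');w,p=W('wrist10');M=R.from_euler('xyz',z['rot']).as_matrix();t=((w-z['pos'])@M)
q=t[165:210,235:330].reshape(-1,3);q=q[(np.abs(q[:,0]-29.4)<9)&(q[:,2]<40)]
for y in range(-15,30,2):
    m=q[(q[:,1]>=y)&(q[:,1]<y+2)]
    if len(m)>3: print(y,len(m),np.percentile(m[:,2],[5,25,50,75,95]).round(1), np.percentile(m[:,0],[2,98]).round(1))
cv2.imwrite('pics/w10.png',cv2.resize(p[150:230,200:340,::-1],None,fx=5.5,fy=5.5,interpolation=cv2.INTER_CUBIC))
E
```

```text
-15 7 [-11.1  -7.5  -3.1   0.5   1.4] [35.  35.5]
-13 77 [-30.6 -29.  -24.6 -11.4   1.1] [27.1 35.7]
-11 124 [-29.  -26.6 -24.6 -14.    2.3] [27.6 35.5]
-9 103 [-24.5 -22.6 -16.   -2.6   6.6] [28.5 35.5]
-7 86 [-17.6 -16.8 -15.7   4.9   9.7] [26.5 35.6]
-5 85 [-18.3 -17.7 -17.1 -15.9   9.9] [21.9 36. ]
-3 120 [-25.9 -25.  -23.9 -22.2 -20.3] [21.2 38.1]
-1 125 [-26.1 -25.3 -24.5 -22.6 -20.1] [21.2 38. ]
1 108 [-24.8 -23.2 -19.8 -18.2  14.1] [22.9 38.2]
3 87 [-20.2 -19.2 -18.4  13.7  16.9] [25.5 35.9]
5 93 [-20.4 -19.5 -18.9  14.1  17.3] [25.4 36.2]
7 99 [-21.2 -20.3 -19.3  14.9  16.6] [25.9 36.3]
9 99 [-21.5 -21.  -19.9  13.9  16.2] [25.9 36.3]
11 99 [-21.9 -21.2 -20.3  13.   15.7] [25.3 36. ]
13 105 [-22.5 -21.6 -20.9  12.2  15.1] [25.5 36.1]
15 97 [-23.1 -22.2 -21.3  10.3  14.6] [25.6 36.2]
17 108 [-23.6 -22.6 -21.7   7.1  11.5] [25.8 36.1]
19 110 [-24.  -23.2 -22.1   2.8   8.2] [25.3 36.2]
21 180 [-28.1 -25.8 -24.1 -17.2   4.4] [24.2 37.6]
23 180 [-34.8 -31.8 -27.5 -25.9   0.8] [23.9 37.6]
25 151 [-36.5 -35.3 -32.3 -26.7  -4. ] [24.1 37.6]
27 144 [-37.9 -36.7 -35.2 -27.3 -18.6] [23.9 37.6]
29 110 [-39.1 -38.1 -37.1 -34.9 -24.5] [26.8 37.5]
```

View pics/w10.png

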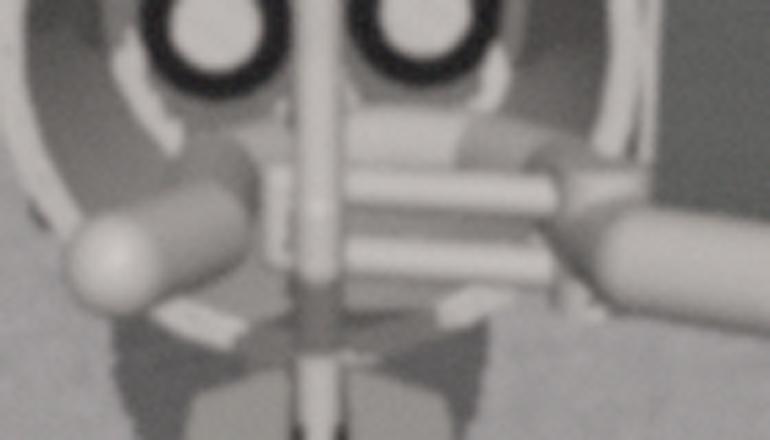

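The keeper is visibly tilted to about 0.2 rad with the wire near its free end. Force is steady, so I'll keep pressing.

Emit:
play_rows([
  {"x":0,"y":0,"z":0.0015,"wx":0,"wy":0,"wz":0,"grip":0},
  {"x":0,"y":0,"z":0.0015,"wx":0,"wy":0,"wz":0,"grip":0},
  {"x":0,"y":0,"z":0.0015,"wx":0,"wy":0,"wz":0,"grip":0},
], squeeze=60)

```text
clock: 20.23
eef_pos: [560.5, -249.1, 256.6]
eef_rot: [3.141, -0.001, 1.799]
wrist_force: [-0.8, -0.4, 3.0]
finger_gap: 3.2
```

```bash
python3 - <<'E'
from h import *
for k in range(1): print(manip.read_state()['wrist_force'].round(2),manip.read_state()['moment'].round(3))
E
```

```text
[-0.75 -0.44  2.99] [ 0.133 -0.074 -0.022]
```

Emit:
play_rows([
  {"x":0,"y":0,"z":0.0015,"wx":0,"wy":0,"wz":0,"grip":0},
  {"x":0,"y":0,"z":0.0015,"wx":0,"wy":0,"wz":0,"grip":0},
], squeeze=60)

```text
clock: 20.48
eef_pos: [560.5, -249.1, 253.6]
eef_rot: [3.141, -0.001, 1.799]
wrist_force: [0.5, -0.3, 3.5]
finger_gap: 2.7
```

```bash
python3 - <<'E'
from h import *
print(manip.read_state()['wrist_force'].round(2),manip.read_state()['moment'].round(3))
grab('wrist','wrist11')
E
python3 bail.py wrist11
```

```text
[ 0.55 -0.29  3.53] [0.137 0.05  0.016]
5 1038 toolx 8.7 y 1.1 z med -26.7 min -42.0
10 66 toolx 12.5 y -0.3 z med -13.5 min -14.4
15 47 toolx 17.5 y -0.9 z med -16.0 min -17.9
20 57 toolx 22.5 y -0.9 z med -21.0 min -23.7
25 268 toolx 27.8 y 1.8 z med -24.0 min -27.2
30 490 toolx 33.0 y -1.9 z med -22.9 min -33.8
35 222 toolx 36.5 y 0.2 z med -21.6 min -24.3
40 98 toolx 42.4 y -0.8 z med -17.5 min -19.5
45 84 toolx 47.4 y -0.8 z med -14.4 min -15.6
50 86 toolx 52.5 y -0.8 z med -14.6 min -15.4
55 81 toolx 57.5 y -0.8 z med -14.9 min -15.8
60 90 toolx 62.4 y -0.8 z med -15.0 min -16.0
65 90 toolx 67.5 y -0.8 z med -15.2 min -16.2
70 90 toolx 72.5 y -0.8 z med -15.4 min -16.3
75 94 toolx 77.5 y -0.8 z med -15.4 min -16.2
80 93 toolx 82.3 y -0.8 z med -14.7 min -16.0
85 80 toolx 87.3 y -0.8 z med -11.6 min -13.5
90 12 toolx 90.5 y -0.8 z med -5.6 min -6.6
```

View pics/wrist11.png

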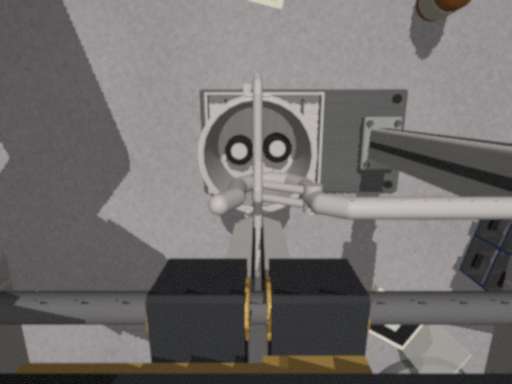

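Emit:
play_rows([
  {"x":0,"y":0,"z":0.0015,"wx":0,"wy":0,"wz":0,"grip":0},
  {"x":0,"y":0,"z":0.0015,"wx":0,"wy":0,"wz":0,"grip":0},
], squeeze=60)

```text
clock: 20.78
eef_pos: [560.5, -249.1, 250.5]
eef_rot: [3.141, -0.001, 1.799]
wrist_force: [-1.3, -0.4, 4.9]
finger_gap: 2.9
```

Emit:
play_rows([
  {"x":0,"y":0,"z":0.0015,"wx":0,"wy":0,"wz":0,"grip":0},
  {"x":0,"y":0,"z":0.001,"wx":0,"wy":0,"wz":0,"grip":0},
], squeeze=60)

```text
clock: 21.02
eef_pos: [560.1, -249.3, 247.6]
eef_rot: [-3.141, -0.001, 1.799]
wrist_force: [-4.8, -2.1, 1.1]
finger_gap: 2.9
```

```bash
python3 - <<'E'
from h import *
print(manip.read_state()['wrist_force'].round(2),manip.read_state()['moment'].round(3))
p,d,i=grab('wrist','wrist12')
cv2.imwrite('pics/w12.png',cv2.resize(p[150:230,200:340,::-1],None,fx=5.5,fy=5.5,interpolation=cv2.INTER_CUBIC))
E
python3 bail.py wrist12 | awk 'NR%3==1'
```

```text
[-4.85 -2.09  1.07] [-0.334  0.717  0.126]
5 1031 toolx 8.7 y 1.1 z med -26.4 min -42.0
20 56 toolx 22.5 y -1.4 z med -20.5 min -22.9
35 249 toolx 36.3 y -0.8 z med -21.8 min -26.8
50 85 toolx 52.6 y -1.9 z med -13.9 min -14.9
65 90 toolx 67.5 y -2.4 z med -14.1 min -15.0
80 100 toolx 82.4 y -2.6 z med -13.4 min -14.5
```

View pics/w12.png

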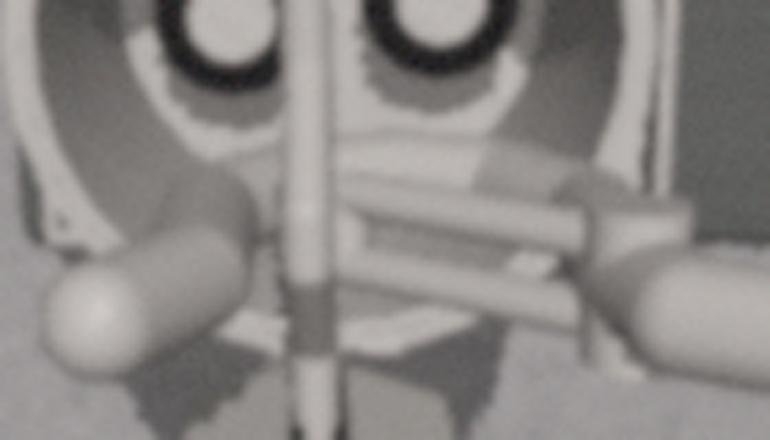

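The wire is now just beside the keeper's free end: the tip shows right of the wire at crop (350,235), pushing it gently sideways at about 5 N. I'll continue down in small steps.

Emit:
play_rows([
  {"x":0,"y":0,"z":0.0015,"wx":0,"wy":0,"wz":0,"grip":0},
  {"x":0,"y":0,"z":0.0015,"wx":0,"wy":0,"wz":0,"grip":0},
], squeeze=60)

```text
clock: 21.32
eef_pos: [559.8, -249.2, 244.3]
eef_rot: [-3.14, -0.002, 1.799]
wrist_force: [-7.9, -1.0, -2.9]
finger_gap: 3.0
```

```bash
python3 - <<'E'
from h import *
print(manip.read_state()['wrist_force'].round(2),manip.read_state()['moment'].round(3))
p,d,i=grab('wrist','wrist13')
cv2.imwrite('pics/w13.png',cv2.resize(p[150:230,200:340,::-1],None,fx=5.5,fy=5.5,interpolation=cv2.INTER_CUBIC))
E
python3 bail.py wrist13 | awk 'NR%3==1'
```

```text
[-7.85 -1.03 -2.94] [-0.348  1.363  0.211]
5 1033 toolx 8.7 y 1.3 z med -26.7 min -41.8
20 53 toolx 22.5 y -1.9 z med -20.4 min -22.6
35 261 toolx 36.3 y -1.4 z med -22.4 min -32.0
50 85 toolx 52.5 y -3.0 z med -13.0 min -14.2
65 97 toolx 67.4 y -3.9 z med -12.9 min -13.8
80 90 toolx 82.5 y -4.4 z med -12.0 min -13.5
```

View pics/w13.png

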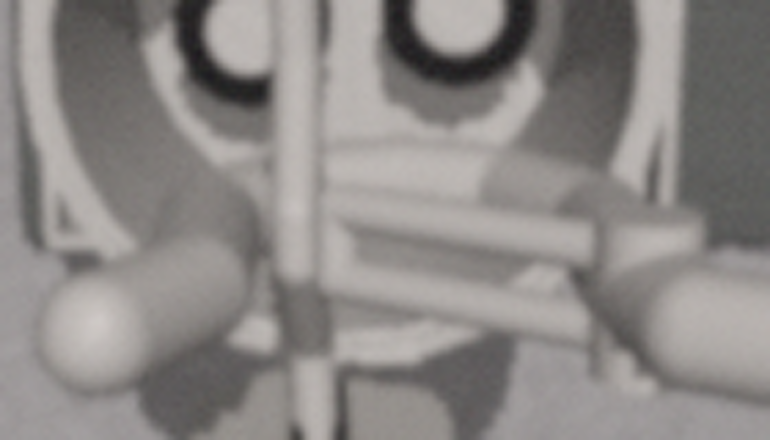

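The wire is now level with the keeper tip: vertical load is nearly gone and about 8 N is sideways. The tip is about to slip over it, so I'll go down a little more with a small relief toward the nose.

Emit:
play_rows([
  {"x":0,"y":-0.0005,"z":0.0015,"wx":0,"wy":0,"wz":0,"grip":0},
], squeeze=60)

```text
clock: 21.5
eef_pos: [560.1, -249.0, 242.9]
eef_rot: [3.141, -0.002, 1.799]
wrist_force: [0.3, -0.1, -3.5]
finger_gap: 2.9
```

```bash
python3 - <<'E'
from h import *
print(manip.read_state()['wrist_force'].round(2),manip.read_state()['moment'].round(3))
E
```

```text
[ 0.28 -0.13 -3.52] [-0.118  0.028  0.044]
```

The force dropped back to the pail's weight alone, so the keeper has snapped past. I'll check with a picture.

```bash
python3 - <<'E'
from h import *
p,d,i=grab('wrist','wrist14')
cv2.imwrite('pics/w14.png',cv2.resize(p[150:230,200:340,::-1],None,fx=5.5,fy=5.5,interpolation=cv2.INTER_CUBIC))
E
python3 bail.py wrist14; python3 prof.py wrist14 |grep wrist14
```

```text
5 1028 toolx 8.8 y 1.1 z med -26.4 min -41.7
10 51 toolx 11.8 y -0.9 z med -12.7 min -13.6
20 40 toolx 22.7 y -0.6 z med -20.3 min -21.7
25 135 toolx 28.2 y 4.3 z med -8.2 min -44.8
30 433 toolx 33.0 y -2.6 z med -19.4 min -43.4
35 210 toolx 36.4 y -0.8 z med -21.2 min -44.6
40 100 toolx 42.4 y -0.8 z med -15.2 min -17.8
45 86 toolx 47.4 y -0.8 z med -11.8 min -13.2
50 83 toolx 52.5 y -0.8 z med -11.5 min -12.7
55 87 toolx 57.5 y -0.8 z med -11.6 min -12.4
60 81 toolx 62.5 y -0.8 z med -11.4 min -12.2
65 89 toolx 67.5 y -0.8 z med -11.3 min -11.9
70 90 toolx 72.6 y -0.8 z med -11.2 min -12.0
75 90 toolx 77.6 y -0.8 z med -10.9 min -12.1
80 83 toolx 82.5 y -0.8 z med -10.0 min -11.4
85 79 toolx 87.2 y -0.8 z med -6.2 min -8.5
90 4 toolx 90.4 y -0.5 z med 0.3 min -0.0
wrist14 -6 0 left 4: 16.4..19.2 right -
wrist14 0 5 left - right -
wrist14 5 10 left - right -
wrist14 14 22 left - right -
wrist14 22 30 left - right -
wrist14 30 38 left - right -
wrist14 38 44 left - right -
wrist14 44 50 left - right -
wrist14 50 54 left - right -
wrist14 54 58 left - right -
wrist14 58 63 left - right -
```

View pics/w14.png

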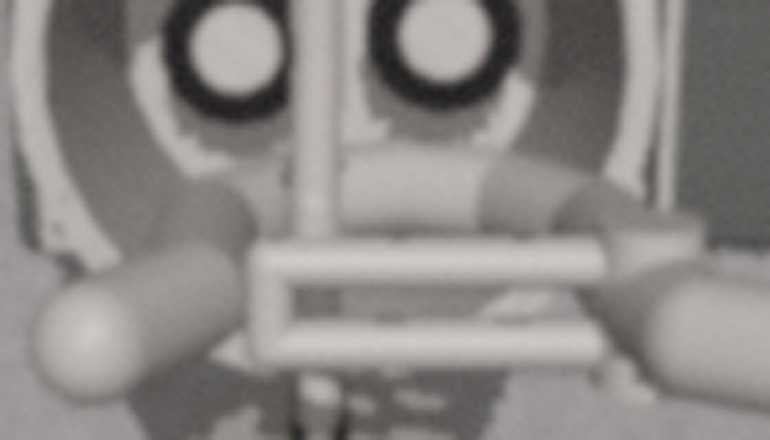

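The keeper is shut above the kink (crop (430,300)). Now I'll move toward stand x≈0 while lowering towards the seat, about 13 mm down.

Emit:
play_rows([
  {"x":0,"y":0.001,"z":0.001,"wx":0,"wy":0,"wz":0,"grip":0},
  {"x":0,"y":0.002,"z":0.0015,"wx":0,"wy":0,"wz":0,"grip":0},
  {"x":0,"y":0.002,"z":0.0015,"wx":0,"wy":0,"wz":0,"grip":0},
  {"x":0,"y":0.002,"z":0.0015,"wx":0,"wy":0,"wz":0,"grip":0},
  {"x":0,"y":0.001,"z":0.0015,"wx":0,"wy":0,"wz":0,"grip":0},
  {"x":0,"y":0.0005,"z":0.001,"wx":0,"wy":0,"wz":0,"grip":0},
  {"x":0,"y":0,"z":0.0005,"wx":0,"wy":0,"wz":0,"grip":0},
], squeeze=60)

```text
clock: 22.42
eef_pos: [568.3, -247.3, 235.0]
eef_rot: [3.141, -0.001, 1.799]
wrist_force: [0.2, 0.6, -4.7]
finger_gap: 3.0
```

Emit:
play_rows([
  {"x":0,"y":0,"z":0.001,"wx":0,"wy":0,"wz":0,"grip":0},
  {"x":0,"y":0,"z":0.001,"wx":0,"wy":0,"wz":0,"grip":0},
], squeeze=60)

```text
clock: 22.68
eef_pos: [568.3, -247.3, 233.1]
eef_rot: [3.141, -0.001, 1.799]
wrist_force: [-0.8, 0.4, -3.5]
finger_gap: 3.0
```

```bash
python3 - <<'E'
from h import *
print(manip.read_state()['wrist_force'].round(2),manip.read_state()['moment'].round(3))
E
```

```text
[-0.79  0.43 -3.51] [-0.079 -0.04   0.03 ]
```

Emit:
play_rows([
  {"x":0,"y":0,"z":0.001,"wx":0,"wy":0,"wz":0,"grip":0},
  {"x":0,"y":0,"z":0.0005,"wx":0,"wy":0,"wz":0,"grip":0},
  {"x":0,"y":0,"z":0,"wx":0,"wy":0,"wz":0,"grip":0},
], squeeze=60)

```text
clock: 23.05
eef_pos: [568.3, -247.3, 231.5]
eef_rot: [3.141, -0.001, 1.799]
wrist_force: [0.6, -0.4, -3.2]
finger_gap: 3.1
```

Emit:
play_rows([
  {"x":0,"y":0,"z":0.0007,"wx":0,"wy":0,"wz":0,"grip":0},
  {"x":0,"y":0,"z":0,"wx":0,"wy":0,"wz":0,"grip":0},
], squeeze=60)

```text
clock: 23.3
eef_pos: [568.3, -247.3, 230.8]
eef_rot: [3.141, -0.001, 1.799]
wrist_force: [-0.3, -0.1, -3.4]
finger_gap: 3.1
```

Emit:
play_rows([
  {"x":0,"y":0,"z":0.0007,"wx":0,"wy":0,"wz":0,"grip":0},
  {"x":0,"y":0,"z":0,"wx":0,"wy":0,"wz":0,"grip":0},
], squeeze=60)

```text
clock: 23.55
eef_pos: [568.4, -247.3, 230.2]
eef_rot: [3.141, -0.001, 1.799]
wrist_force: [-0.3, -0.5, -3.2]
finger_gap: 2.9
```

Emit:
play_rows([
  {"x":0,"y":0,"z":0.0007,"wx":0,"wy":0,"wz":0,"grip":0},
  {"x":0,"y":0,"z":0,"wx":0,"wy":0,"wz":0,"grip":0},
], squeeze=60)

```text
clock: 23.8
eef_pos: [568.4, -247.3, 229.7]
eef_rot: [3.141, -0.001, 1.799]
wrist_force: [0.3, -0.1, -1.6]
finger_gap: 2.6
```

Emit:
play_rows([
  {"x":0,"y":0,"z":0.0007,"wx":0,"wy":0,"wz":0,"grip":0},
  {"x":0,"y":0,"z":0,"wx":0,"wy":0,"wz":0,"grip":0},
], squeeze=60)

```text
clock: 24.05
eef_pos: [568.4, -247.2, 229.0]
eef_rot: [3.141, -0.001, 1.799]
wrist_force: [-0.3, 1.0, 0.7]
finger_gap: 2.6
```

```bash
python3 - <<'E'
from h import *
print(manip.read_state()['wrist_force'].round(2),manip.read_state()['moment'].round(3))
p,d,i=grab('wrist','wrist15')
cv2.imwrite('pics/w15.png',cv2.resize(p[150:230,200:340,::-1],None,fx=5.5,fy=5.5,interpolation=cv2.INTER_CUBIC))
E
python3 bail.py wrist15
```

```text
[-0.26  0.96  0.73] [ 0.155 -0.013  0.008]
5 745 toolx 8.7 y 1.3 z med -32.4 min -42.8
10 16 toolx 14.5 y -0.6 z med -13.3 min -13.8
15 24 toolx 16.5 y -0.6 z med -14.9 min -16.0
25 221 toolx 28.3 y -0.3 z med -23.1 min -25.9
30 413 toolx 32.7 y 0.2 z med -23.0 min -26.2
35 159 toolx 36.7 y -0.8 z med -20.6 min -23.6
40 101 toolx 42.4 y -0.8 z med -16.7 min -19.1
45 85 toolx 47.5 y -0.8 z med -13.5 min -14.4
50 85 toolx 52.5 y -0.8 z med -13.6 min -14.7
55 82 toolx 57.5 y -0.8 z med -13.6 min -14.3
60 88 toolx 62.4 y -0.8 z med -13.6 min -14.8
65 90 toolx 67.5 y -0.8 z med -13.8 min -14.7
70 90 toolx 72.5 y -0.8 z med -13.7 min -14.8
75 90 toolx 77.5 y -0.8 z med -13.8 min -14.7
80 90 toolx 82.5 y -0.8 z med -13.0 min -14.2
85 83 toolx 87.4 y -0.8 z med -9.7 min -11.5
90 7 toolx 90.4 y -0.3 z med -3.1 min -4.4
```

View pics/w15.png

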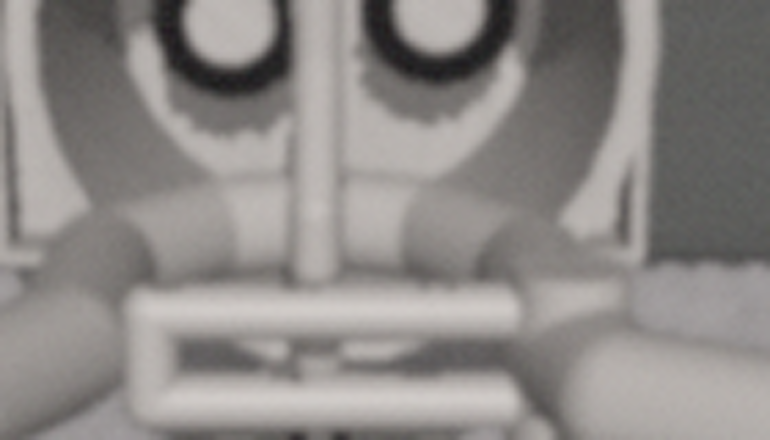

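The kink is seated in the middle of the hook bottom, the load is on the stand (wrist net +0.7 N) and the keeper is shut. I'll ease the grip, then open gradually.

Emit:
play_rows([
  {"x":0,"y":0,"z":-0.0002,"wx":0,"wy":0,"wz":0,"grip":0},
  {"x":0,"y":0,"z":0,"wx":0,"wy":0,"wz":0,"grip":0},
  {"x":0,"y":0,"z":0,"wx":0,"wy":0,"wz":0,"grip":0},
], squeeze=20)

```text
clock: 24.48
eef_pos: [568.4, -247.3, 229.0]
eef_rot: [3.141, -0.001, 1.799]
wrist_force: [1.4, -0.2, 0.8]
finger_gap: 4.4
```

Emit:
play_rows([
  {"x":0,"y":0,"z":0,"wx":0,"wy":0,"wz":0,"grip":0},
  {"x":0,"y":0,"z":0,"wx":0,"wy":0,"wz":0,"grip":0},
  {"x":0,"y":0,"z":0,"wx":0,"wy":0,"wz":0,"grip":0},
], squeeze=3)

```text
clock: 24.85
eef_pos: [568.3, -247.3, 229.0]
eef_rot: [3.141, -0.001, 1.799]
wrist_force: [0.6, -1.0, 0.5]
finger_gap: 5.0
```

Emit:
play_rows([
  {"x":0,"y":0,"z":0,"wx":0,"wy":0,"wz":0,"grip":0.06},
  {"x":0,"y":0,"z":0,"wx":0,"wy":0,"wz":0,"grip":0.08},
  {"x":0,"y":0,"z":0,"wx":0,"wy":0,"wz":0,"grip":0.12},
  {"x":0,"y":0,"z":0,"wx":0,"wy":0,"wz":0,"grip":0.18},
  {"x":0,"y":0,"z":0,"wx":0,"wy":0,"wz":0,"grip":0.25},
  {"x":0,"y":0,"z":0,"wx":0,"wy":0,"wz":0,"grip":0.3},
  {"x":0,"y":0,"z":0,"wx":0,"wy":0,"wz":0,"grip":0.3},
  {"x":0,"y":0,"z":0,"wx":0,"wy":0,"wz":0,"grip":0.3},
], squeeze=3)

```text
clock: 25.85
eef_pos: [568.3, -247.3, 229.0]
eef_rot: [3.141, -0.001, 1.799]
wrist_force: [0.4, 0.2, -0.0]
finger_gap: 28.3
```

```bash
python3 rel.py|head -1; python3 - <<'E'
from h import *
p,d,i=grab('wrist','wrist16')
E
python3 bail.py wrist16
```

```text
25.85 [-4.700e-01  4.430e-01  1.272e+00  1.000e-03  1.427e+00 -6.980e-01] [ 568.3 -247.3  229. ] [ 3.1411e+00 -1.0000e-03  1.7989e+00] [ 0.39  0.22 -0.  ] 28.33733675166685
5 36 toolx 6.1 y -0.3 z med -13.4 min -14.4
10 15 toolx 14.4 y -0.3 z med -12.9 min -13.8
15 30 toolx 16.3 y -0.3 z med -14.4 min -16.3
25 222 toolx 28.3 y 0.2 z med -23.1 min -25.8
30 411 toolx 32.6 y 0.2 z med -23.2 min -26.0
35 165 toolx 36.7 y -0.3 z med -20.6 min -23.6
40 97 toolx 42.5 y -0.3 z med -16.6 min -18.6
45 88 toolx 47.5 y -0.3 z med -13.3 min -14.5
50 83 toolx 52.6 y -0.3 z med -13.5 min -14.3
55 86 toolx 57.5 y -0.3 z med -13.2 min -14.0
60 85 toolx 62.5 y -0.3 z med -13.2 min -14.0
65 89 toolx 67.5 y -0.3 z med -13.0 min -14.2
70 90 toolx 72.5 y -0.3 z med -13.2 min -14.0
75 90 toolx 77.5 y -0.3 z med -13.5 min -14.4
80 90 toolx 82.5 y -0.3 z med -12.2 min -13.4
85 74 toolx 87.3 y -0.3 z med -9.0 min -10.9
90 8 toolx 90.5 y 0.0 z med -1.6 min -2.7
```

View pics/wrist16.png

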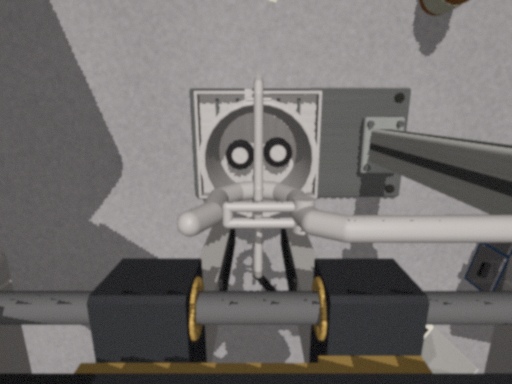

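The bail hangs level between the open fingers, the keeper is shut and both specimens are inside. I'll retreat straight up.

Emit:
play_rows([
  {"x":0,"y":0,"z":-0.003,"wx":0,"wy":0,"wz":0,"grip":0.3},
  {"x":0,"y":0,"z":-0.006,"wx":0,"wy":0,"wz":0,"grip":0.3},
  {"x":0,"y":0,"z":-0.01,"wx":0,"wy":0,"wz":0,"grip":0.3},
  {"x":0,"y":0,"z":-0.015,"wx":0,"wy":0,"wz":0,"grip":0.3},
  {"x":0,"y":0,"z":-0.02,"wx":0,"wy":0,"wz":0,"grip":0.3},
  {"x":0,"y":0,"z":-0.02,"wx":0,"wy":0,"wz":0,"grip":0.3},
  {"x":0,"y":0,"z":-0.02,"wx":0,"wy":0,"wz":0,"grip":0.3},
  {"x":0,"y":0,"z":-0.02,"wx":0,"wy":0,"wz":0,"grip":0.3},
  {"x":0,"y":0,"z":-0.01,"wx":0,"wy":0,"wz":0,"grip":0.3},
  {"x":0,"y":0,"z":-0.005,"wx":0,"wy":0,"wz":0,"grip":0.3},
  {"x":0,"y":0,"z":0,"wx":0,"wy":0,"wz":0,"grip":0.3},
  {"x":0,"y":0,"z":0,"wx":0,"wy":0,"wz":0,"grip":0.3},
  {"x":0,"y":0,"z":0,"wx":0,"wy":0,"wz":0,"grip":0.3},
  {"x":0,"y":0,"z":0,"wx":0,"wy":0,"wz":0,"grip":0.3},
], squeeze=3)

```text
clock: 27.65
eef_pos: [568.3, -247.4, 357.7]
eef_rot: [3.141, -0.001, 1.799]
wrist_force: [-0.9, -0.4, 0.5]
finger_gap: 28.3
```

```bash
python3 rel.py|head -1; python3 - <<'E'
from h import *
p,d,i=grab('wrist','wrist17'); a=p
p,d,i=grab('side','side17'); b=p
p,d,i=grab('wrist','wrist18'); print('motion',np.abs(a.astype(int)-p)[80:280].mean())
cv2.imwrite('pics/f.png',cv2.resize(np.hstack([a,b])[:,:,::-1],(800,300)))
# rim of pail
w,_=W('side17'); q=w.reshape(-1,3); q=q[(np.hypot(q[:,0]-561.5,q[:,1]+216.5)<62)&(q[:,2]>70)&(q[:,2]<150)]
print(np.percentile(q,[2,50,98],axis=0).round(1))
w,_=W('wrist17'); q=w.reshape(-1,3); q=q[(np.hypot(q[:,0]-561.5,q[:,1]+216.5)<53)&(q[:,2]>134)&(q[:,2]<148)]
A=np.c_[q[:,:2],np.ones(len(q))]; c=np.linalg.lstsq(A,q[:,2],rcond=None)[0]; print('rim',len(q),q.min(0).round(1),q.max(0).round(1),'tilt',c[:2])
E
```

```text
27.65 [-4.700e-01  4.120e-01  1.026e+00  1.000e-03  1.704e+00 -6.980e-01] [ 568.3 -247.4  357.7] [ 3.1414e+00 -1.3000e-03  1.7989e+00] [-0.94 -0.41  0.45] 28.303043326902227
motion 1.9250325520833333
[[ 515.3 -269.1   75.4]
 [ 565.7 -206.7  102.3]
 [ 608.3 -169.1  140.8]]
rim 910 [ 509.  -269.2  134. ] [ 613.9 -163.9  140.1] tilt [-0.01064802 -0.00071433]
```

View pics/f.png

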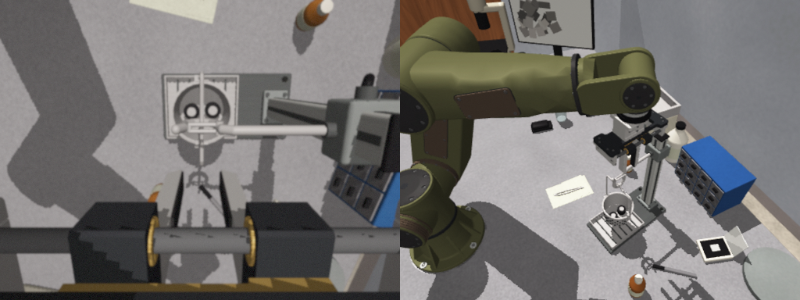

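The pail hangs level: rim at about z=138, so its underside is at about 73 mm, with a tilt of about 0.01 rad. The keeper is shut and the robot is clear. I'll let it settle briefly and hand it in.

Emit:
play_rows([
  {"x":0,"y":0,"z":-0.01,"wx":0,"wy":0,"wz":0,"grip":0.3},
  {"x":0,"y":0,"z":-0.01,"wx":0,"wy":0,"wz":0,"grip":0.3},
  {"x":0,"y":0,"z":0,"wx":0,"wy":0,"wz":0,"grip":0.3},
  {"x":0,"y":0,"z":0,"wx":0,"wy":0,"wz":0,"grip":0.3},
  {"x":0,"y":0,"z":0,"wx":0,"wy":0,"wz":0,"grip":0.3},
  {"x":0,"y":0,"z":0,"wx":0,"wy":0,"wz":0,"grip":0.3},
  {"x":0,"y":0,"z":0,"wx":0,"wy":0,"wz":0,"grip":0.3},
  {"x":0,"y":0,"z":0,"wx":0,"wy":0,"wz":0,"grip":0.3},
  {"x":0,"y":0,"z":0,"wx":0,"wy":0,"wz":0,"grip":0.3},
  {"x":0,"y":0,"z":0,"wx":0,"wy":0,"wz":0,"grip":0.3},
  {"x":0,"y":0,"z":0,"wx":0,"wy":0,"wz":0,"grip":0.3},
  {"x":0,"y":0,"z":0,"wx":0,"wy":0,"wz":0,"grip":0.3},
])

```text
clock: 29.3
eef_pos: [568.3, -247.4, 378.0]
eef_rot: [3.141, -0.001, 1.799]
wrist_force: [0.3, 0.4, -0.0]
finger_gap: 28.6
```

```bash
python3 - <<'E'
from h import *
a,_,_=grab('wrist','w20'); b,_,_=grab('wrist','w21')
print('diff',np.abs(a.astype(int)-b)[80:250].mean(), np.abs(cv2.GaussianBlur(a,(9,9),0).astype(int)-cv2.GaussianBlur(b,(9,9),0))[80:250].max())
print(manip.sign_off())
E
```

```text
diff 1.7294653799019608 3
the job is handed in; nothing more can be done
None
```

The pail is hanging in the hook with the keeper shut above it, and the job is handed in at about 29 s. No verdict was reported.

**What I did:** I pinched the bail's span at 3 N and swung it upright with the pail standing on the bench. I then gripped it hard and carried it over the hook's nose. The kink went past the keeper at about stand x = -8 to -10 mm and down to the bottom of the hook. Once the load was on the hook, I eased the grip before opening and backed straight up.

**Last checks:**
- **Pail:** the underside is about 73 mm above the bench and the rim tilts about 0.01 rad. Two pictures taken 0.05 s apart differ only by image noise, so it is still.
- **Kink and contents:** the kink is centred in the bottom of the hook and both specimens are inside.
- **Robot:** it touches nothing, and the wrist force reads about 0.
- **Force on the stand:** I worked this out from the wrist readings between steps. The peak was about 9 N while pressing the keeper, against the 15 N limit; a brief peak between readings would not show.

**What went wrong on the way:**
- The first 40° tilt ran joint 4 to its range limit, so I reduced the tilt to about 28°.
- One carry stopped 171 mm short because I left out rows; I finished it with a second move.
- The wrist and fixed cameras differed by 1–3 mm on the hook's position. I relied on the wrist view, and the kink touched the seat within about 1 mm of its prediction.
- I did not re-measure the bystanders. The robot stayed away from them, and those in view in the last pictures looked undisturbed.

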